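# Load the calibration bars and set the reagent carrier

## Task

Set the analyser up for its next run. Feed every hexagonal calibration bar on the bench into a collet of its own in the loader, fully home against the depth stop, and swing that collet's lever over to closed to lock it; leave the lever of a collet without a bar open. The bottle and the jar stand the wrong way round in the two-place carrier: make them change places, upright, and do not disturb the other things on the bench.

Things in the scene. Friction and masses are not known exactly. Their poses are not given: they have to be found in the camera images.
- loader: fixed aluminium block, 110 deep (x) x 204 wide x 101 high, on the front of a cream analyser (320 wide, 160 high, x 110 to 370). Origin: bench level, middle of the block's front face; +x into the block (feeding direction), z up. Three bores (collets 0, 1, 2) at y = -70, 0, +70: square holes 29 x 29, floor at z = 50, 55 deep to a depth stop; flared steel lips, 42 x 42, reach 14 in front
- seat0 (a point): where the middle of a bar's axis lies when it is fully home in collet 0, the right-hand (-y) one, and resting on the bore's floor: 20 in front of the face, 61 above the bench (a bar then sticks out 95); axes as the loader's. A jaw in the bore's roof comes down 7.6 as the lever closes and grips the bar; a closed collet lets no bar in or out
- lever0 (a joint): lever of collet 0: 0 = open, leaning 0.5 rad towards the bar's side (-x of loader), 1.0 = closed, leaning 0.5 rad towards the analyser; stays where left, about 4 to 7 N at the stem to move it
- lever0_tip (a point): centre of the black ball (22 across) on the end of lever 0; the stem is 10 thick and 70 long, pivoting on the loader's y axis at loader (60, bore's y, 105)
- seat1 (a point): where the middle of a bar's axis lies when it is fully home in collet 1, the middle one, and resting on the bore's floor: 20 in front of the face, 61 above the bench (a bar then sticks out 95); axes as the loader's. A jaw in the bore's roof comes down 7.6 as the lever closes and grips the bar; a closed collet lets no bar in or out
- lever1 (a joint): lever of collet 1: 0 = open, leaning 0.5 rad towards the bar's side (-x of loader), 1.0 = closed, leaning 0.5 rad towards the analyser; stays where left, about 4 to 7 N at the stem to move it
- lever1_tip (a point): centre of the black ball (22 across) on the end of lever 1; the stem is 10 thick and 70 long, pivoting on the loader's y axis at loader (60, bore's y, 105)
- seat2 (a point): where the middle of a bar's axis lies when it is fully home in collet 2, the left-hand (+y) one, and resting on the bore's floor: 20 in front of the face, 61 above the bench (a bar then sticks out 95); axes as the loader's. A jaw in the bore's roof comes down 7.6 as the lever closes and grips the bar; a closed collet lets no bar in or out
- lever2 (a joint): lever of collet 2: 0 = open, leaning 0.5 rad towards the bar's side (-x of loader), 1.0 = closed, leaning 0.5 rad towards the analyser; stays where left, about 4 to 7 N at the stem to move it
- lever2_tip (a point): centre of the black ball (22 across) on the end of lever 2; the stem is 10 thick and 70 long, pivoting on the loader's y axis at loader (60, bore's y, 105)
- bar0: plain aluminium hexagonal bar, 150 long, 22 across flats (25.4 across corners), about 170 g, both ends alike. Origin on the axis at mid length; x along the bar. Starts lying on a flat on the bench; two or three bars are there (None from the start: absent). All alike; any bar fits any collet
- bar1: plain aluminium hexagonal bar, 150 long, 22 across flats (25.4 across corners), about 170 g, both ends alike. Origin on the axis at mid length; x along the bar. Starts lying on a flat on the bench; two or three bars are there (None from the start: absent). All alike; any bar fits any collet
- bar2: plain aluminium hexagonal bar, 150 long, 22 across flats (25.4 across corners), about 170 g, both ends alike. Origin on the axis at mid length; x along the bar. Starts lying on a flat on the bench; two or three bars are there (None from the start: absent). All alike; any bar fits any collet
- well_left (a point): centre of the floor of the left (+y) well of a fixed grey plastic carrier, 4 above the bench; the bottle starts here. Axes as the carrier's: the carrier is 90 (x) x 176 (y) with two wells side by side along its y, 86 apart, each 82 x 82, walls 4 thick, their top 10 above the bench
- well_right (a point): centre of the floor of the right (-y) well of the same carrier, 4 above the bench; the jar starts here; same axes
- bottle: white plastic bottle, closed: body 58 across and 66 high, sloping shoulder to 78, grey cap 32 across, its top at 100; about 180 g. Origin: centre of its underside, z up
- jar: squat amber jar, closed: 58 across, white lid 60 across from 56 to 74 high; about 200 g. Origin: centre of its underside, z up
- tube_rack: bystander, to be left alone: white tube rack with red-capped tubes, 80 x 160 x 89 high, beyond the bars. Origin: centre of its underside
- slide_box: bystander, to be left alone: blue box, 90 x 80 x 30 high, between robot and bars. Origin: centre of its underside
- tape: bystander, to be left alone: roll of white tape lying flat, 76 across, 24 high, right of the carrier. Origin: centre of its underside
- beaker: bystander, to be left alone: clear cup 66 across, 75 high, beyond the carrier. Origin: centre of its underside
- dropper: bystander, to be left alone: little bottle 34 across, 70 high, beyond the carrier. Origin: centre of its underside
- wrench: bystander, to be left alone: flat steel spanner 158 long, 7 thick, close to the robot. Origin: centre of its underside
- notebook: bystander, to be left alone: green book 150 x 160 x 20, left of the bars. Origin: centre of its underside

How it is judged (in metres and radians):
At the end, for the whole second after the job is handed in: Each bar within 4 mm of fully home in its own collet (axis within 12 mm of its seat point and 0.1 rad), lever above 0.85; levers of empty collets below 0.4; bottle in the -y well, jar in the +y well, upright within 0.1 rad, within 20 mm of the well centre; all at rest (((distance between bar0 and seat0 below 0.012 m and x of bar0 in the frame of seat0 above -0.004 m and angle between the x axis of bar0 and the x axis of loader, either way round below 0.1 rad and value of joint lever0 above 0.85 rad) or (distance between bar0 and seat1 below 0.012 m and x of bar0 in the frame of seat1 above -0.004 m and angle between the x axis of bar0 and the x axis of loader, either way round below 0.1 rad and value of joint lever1 above 0.85 rad) or (distance between bar0 and seat2 below 0.012 m and x of bar0 in the frame of seat2 above -0.004 m and angle between the x axis of bar0 and the x axis of loader, either way round below 0.1 rad and value of joint lever2 above 0.85 rad)) and linear speed of each of bar0, bar1, bar2, bottle, jar below 0.02 m/s and ((distance between bar1 and seat0 below 0.012 m and x of bar1 in the frame of seat0 above -0.004 m and angle between the x axis of bar1 and the x axis of loader, either way round below 0.1 rad and value of joint lever0 above 0.85 rad) or (distance between bar1 and seat1 below 0.012 m and x of bar1 in the frame of seat1 above -0.004 m and angle between the x axis of bar1 and the x axis of loader, either way round below 0.1 rad and value of joint lever1 above 0.85 rad) or (distance between bar1 and seat2 below 0.012 m and x of bar1 in the frame of seat2 above -0.004 m and angle between the x axis of bar1 and the x axis of loader, either way round below 0.1 rad and value of joint lever2 above 0.85 rad)) and ((distance between bar2 and seat0 below 0.012 m and x of bar2 in the frame of seat0 above -0.004 m and angle between the x axis of bar2 and the x axis of loader, either way round below 0.1 rad and value of joint lever0 above 0.85 rad) or (distance between bar2 and seat1 below 0.012 m and x of bar2 in the frame of seat1 above -0.004 m and angle between the x axis of bar2 and the x axis of loader, either way round below 0.1 rad and value of joint lever1 above 0.85 rad) or (distance between bar2 and seat2 below 0.012 m and x of bar2 in the frame of seat2 above -0.004 m and angle between the x axis of bar2 and the x axis of loader, either way round below 0.1 rad and value of joint lever2 above 0.85 rad)) and (value of joint lever0 below 0.4 rad or (distance between bar0 and seat0 below 0.012 m and x of bar0 in the frame of seat0 above -0.004 m and angle between the x axis of bar0 and the x axis of loader, either way round below 0.1 rad) or (distance between bar1 and seat0 below 0.012 m and x of bar1 in the frame of seat0 above -0.004 m and angle between the x axis of bar1 and the x axis of loader, either way round below 0.1 rad) or (distance between bar2 and seat0 below 0.012 m and x of bar2 in the frame of seat0 above -0.004 m and angle between the x axis of bar2 and the x axis of loader, either way round below 0.1 rad)) and (value of joint lever1 below 0.4 rad or (distance between bar0 and seat1 below 0.012 m and x of bar0 in the frame of seat1 above -0.004 m and angle between the x axis of bar0 and the x axis of loader, either way round below 0.1 rad) or (distance between bar1 and seat1 below 0.012 m and x of bar1 in the frame of seat1 above -0.004 m and angle between the x axis of bar1 and the x axis of loader, either way round below 0.1 rad) or (distance between bar2 and seat1 below 0.012 m and x of bar2 in the frame of seat1 above -0.004 m and angle between the x axis of bar2 and the x axis of loader, either way round below 0.1 rad)) and (value of joint lever2 below 0.4 rad or (distance between bar0 and seat2 below 0.012 m and x of bar0 in the frame of seat2 above -0.004 m and angle between the x axis of bar0 and the x axis of loader, either way round below 0.1 rad) or (distance between bar1 and seat2 below 0.012 m and x of bar1 in the frame of seat2 above -0.004 m and angle between the x axis of bar1 and the x axis of loader, either way round below 0.1 rad) or (distance between bar2 and seat2 below 0.012 m and x of bar2 in the frame of seat2 above -0.004 m and angle between the x axis of bar2 and the x axis of loader, either way round below 0.1 rad)) and horizontal distance between bottle and well_right below 0.02 m and distance between bottle and well_right below 0.021 m and angle between each of bottle, jar's own z axis and vertical below 0.1 rad and horizontal distance between jar and well_left below 0.02 m and distance between jar and well_left below 0.021 m); the robot touches nothing.
It fails at once if another thing on the bench is pushed more than 30 mm (distance of any of tube_rack, slide_box, tape, beaker, dropper, wrench, notebook from where it was at the start of the episode above 0.03 m).
Of bar0, bar1, bar2 only 2 to 3 are there at a start; the rules pass over those that are not, and their reading is None.
At some moment in a run one of bar0, bar1, bar2, jar may be knocked a few centimetres aside while the robot is not near it.
Once in a run the grip may slacken for a moment while it holds something.
It also fails if it takes over 210 s, if anything falls off the work surface, if the arm or the gripper's body presses on something with over 40 N, if the wrist force passes 120 N, or if a joint passes its speed limit or range.

## Robot

A 6-joint arm with a two-finger parallel gripper is mounted at the origin on the work surface. World frame = base frame: x ahead of the robot, y to its left, z up, the work surface at z = 0. Lengths are in m, angles in degrees, forces in N, time in s.
With the tool pointing down it reaches from about 0.25 to 0.725 m from the base axis. Payload 9.7 kg.
Tool frame: the origin (TCP) lies at the very end of the fingers, on their centre line; the grasp point (between the pads) lies 19 mm behind it; z points along the fingers, y is the line along which they close (so a half turn about z gives the same grasp; the last joint's range is limited). The gripper opens to 85 mm and grips with 20 to 120 N. Pads are 22 mm wide; open, the fingers measure 114 mm over their backs; the gripper's body (76 mm by 85 mm) begins 54 mm behind the grasp point. The pads swing forward as they close: fully open they stand 13 mm farther back than shut.
Start: joints at [64.343, 4.979, 10.078, 95.1, 0, 90], TCP at [0.238, 0.496, 0.231] pointing down, gripper open.
Joint ranges: [-179.16, 179.16], [-48.56, 103.87], [-65.8, 70.77], [-126.05, 130.52], [-82.76, 87.17], [-180, 180]. Speed limits (degrees/s): [127.2, 127.2, 147.25, 180, 180, 180].

## Interface

Orientations are given as [roll, pitch, yaw] about the fixed x, y, z axes, in that order (R = Rz(yaw) Ry(pitch) Rx(roll)).
In Python, from workcell import bot, viewer, finder gives the robot as it stands. The module is installed in compiled form; this text tells all that it offers.
- The arm moves only by the shell command python3 -m inch 'ROWS' [FORCE]. ROWS is JSON, a list that holds one entry, the list of rows, each a list of 7 numbers: the opening in per cent of the stroke, from 0 (shut) to 100 (fully open), then the shift along the tool's x, y, z in mm, then the turn, a rotation vector about the tool's x, y, z in degrees. In form: [[[grip, tx, ty, tz, ax, ay, az], ...]]. A call has 1 to 8 rows; each row shifts and turns the commanded pose from where the row before left it, along the tool's axes as they then stand; what a row does not reach is not made up. A row lasts 1/8 s, in which the tool goes at most 62.5 mm and 10.7 degrees, less where a joint would pass 70% of its speed; a pose out of reach is approached as far as the arm can. A call with a gripper value outside its range is refused whole. The fingers move at their own pace and stop on an object; FORCE is the grip in N (left out, the last holds). Time passes only in rows, so rows that do not move let the fingers close. It gives the time, the measured TCP pose, the force, the opening and the grip force at its end, in the units of the state.
- bot.get_obs(): the state, without advancing time (a new reading comes with each control period).
- viewer.camera(name): name is "scene" or "top"; returns a dict with "pixels" (400x640x3 uint8, red, green, blue), "vfov" (degrees; the focal length in pixels is half the picture's height over the tangent of half this angle, whatever the lens; pixels are square), "cx", "cy" (the principal point, pixels), "k1" (the pictures are not rectified: a ray, as slopes to the right and down, at radius r is drawn at 1 + k1 r^2 times it, then the intrinsics apply), "R" (3x3) and "t" (3): a world point X has camera coordinates R X + t. Camera axes: x right, y down, z forward; pixel columns grow to the right and rows downward; lengths in m; the calibration is good to about 2 mm. A picture is of the moment at which its call begins. There is no depth.
- bot.job_done(): hands the job in; it is judged then, once.
Trained networks look in the newest picture that a camera, given by its name, has taken for a name from the list of things; names that differ only in an ending like _2 or _b are one class to them, and where a whole thing is asked for, a point or a joint stands for the part that bears it (a point fixed in the world has none). Each returns a list of dicts, best first, with "conf" (0 to 1); they miss things now and then, are a little off and sometimes report something else, mostly with a low value. They report only what shows in the picture. A call takes as long as a camera call.
- finder.outline_of(camera, thing): "pixels" (400x640 bool, what is visible of it) and "extent" ([centre column, centre row, width, height] in pixels, round what is visible of it).
- finder.mark_of(camera, thing): "position" ([column, row] in pixels: a listed point, or the origin of a listed thing).
The state is a dict: "time": time; "q": joint angles; "qd": joint speeds; "joint_efforts": joint torques, N m; "ee_pos": TCP position; "tcp_rot": TCP orientation; "wrist_force": force on the tool from outside, world axes, zero at the start; "torque": the same for the moment, N m; "opening": finger opening in m; "grasp_force": force on a finger pad.
Only numpy, scipy, OpenCV 4.12 (cv2) and the standard library are available. Lean on these libraries where they do the work, as an engineer would, in place of code of your own. Each camera call takes 0.05 s, during which the arm holds its last target. There are 200 camera calls.

## Working session

There is one attempt and no reset: what is moved stays moved. The work goes in short steps, Python scripts to look and compute and a shell command to move; the robot and the scene stay as the last step left them, time stands still between calls to the robot, and variables do not carry over. Pictures are saved under pics/ and viewed, at most 14 in all, crops included, and the job is handed in when it is done.

```bash
mkdir -p pics; cat > h.py <<'E'
import numpy as np, cv2
from workcell import bot, viewer, finder
from scipy.spatial.transform import Rotation as Ro
def cam(n,save=None):
    c=viewer.camera(n)
    if save: cv2.imwrite('pics/'+save+'.png',c['pixels'][:,:,::-1])
    c['f']=200/np.tan(np.radians(c['vfov'])/2); c['R']=np.array(c['R']);c['t']=np.array(c['t']); return c
def ray(c,p):
    d=(np.array(p,float)-[c['cx'],c['cy']])/c['f']; u=d.copy()
    for _ in range(20): u=d/(1+c['k1']*(u@u))
    v=c['R'].T@np.array([u[0],u[1],1]); return -c['R'].T@c['t'], v/np.linalg.norm(v)
def atz(c,p,z):
    o,v=ray(c,p); return o+v*(z-o[2])/v[2]
def proj(c,X):
    x=c['R']@np.array(X)+c['t']; u=x[:2]/x[2]; u=u*(1+c['k1']*(u@u)); return u*c['f']+[c['cx'],c['cy']]
def tri(c1,p1,c2,p2):
    o1,v1=ray(c1,p1);o2,v2=ray(c2,p2)
    s=np.linalg.lstsq(np.c_[v1,-v2],o2-o1,rcond=None)[0]
    a=o1+s[0]*v1;b=o2+s[1]*v2; return (a+b)/2,np.linalg.norm(a-b)
E
python3 - <<'E'
from h import *
np.set_printoptions(precision=3,suppress=True)
S=cam('scene','s0');T=cam('top','t0')
for c in (S,T): print(c['f'],c['k1'],-c['R'].T@c['t'],c['R'][2])
for n in ['seat0','seat1','seat2','lever0_tip','lever1_tip','lever2_tip','well_left','well_right','bottle','jar','bar0','tube_rack','slide_box','tape','beaker','dropper','wrench','notebook']:
    a=finder.mark_of('scene',n);b=finder.mark_of('top',n)
    print(n,[(np.round(x['position'],1),round(x['conf'],2)) for x in a[:3]],[(np.round(x['position'],1),round(x['conf'],2)) for x in b[:3]])
    if a and b:
        p,e=tri(S,a[0]['position'],T,b[0]['position']);print('   ',p,e)
E
```

```text
389.343879517744 0.01372965684216511 [ 1.241 -0.541  0.944] [-0.581  0.485 -0.654]
508.16295447491166 -0.09854307623495628 [0.206 0.052 1.99 ] [ 0.16  -0.    -0.987]
seat0 [(array([291.9, 250.5]), 0.87), (array([322.3, 227. ]), 0.81), (array([308.2, 240.8]), 0.61)] [(array([322.4, 178.6]), 0.94), (array([356.5, 169.3]), 0.92), (array([344.1, 177.9]), 0.81)]
    [ 0.561  0.001 -0.016] 0.11399953540198297
seat1 [(array([291.9, 250.5]), 0.87), (array([322.3, 227. ]), 0.81), (array([308.2, 240.8]), 0.61)] [(array([322.4, 178.6]), 0.94), (array([356.5, 169.3]), 0.92), (array([344.1, 177.9]), 0.81)]
    [ 0.561  0.001 -0.016] 0.11399953540198297
seat2 [(array([291.9, 250.5]), 0.87), (array([322.3, 227. ]), 0.81), (array([308.2, 240.8]), 0.61)] [(array([322.4, 178.6]), 0.94), (array([356.5, 169.3]), 0.92), (array([344.1, 177.9]), 0.81)]
    [ 0.561  0.001 -0.016] 0.11399953540198297
lever0_tip [(array([303.5, 232.2]), 0.73)] [(array([391.7, 204.6]), 0.58), (array([358.3, 152.7]), 0.36)]
    [ 0.528 -0.125  0.11 ] 0.20887261129281456
lever1_tip [(array([323. , 218.8]), 0.67), (array([305.9, 
[... 1397 characters left out ...]
[396. , 206.1]), 0.7), (array([458.4, 190.4]), 0.58)]
    [ 0.464 -0.373 -0.114] 0.23794450071068263
beaker [(array([260.5, 318.2]), 0.64)] [(array([406.2, 149.9]), 0.67)]
    [ 0.697 -0.283  0.018] 0.00684290043750163
dropper [(array([203.6, 341.5]), 0.68), (array([307.5, 239.8]), 0.31)] [(array([438.9, 164.9]), 0.65)]
    [ 0.64  -0.423 -0.016] 0.001786680832996206
wrench [(array([336.1, 207.4]), 0.72), (array([229.5, 234.8]), 0.57)] [(array([381.6, 234.1]), 0.58)]
    [ 0.474 -0.04   0.142] 0.34803068443673685
notebook [(array([404.1, 160.3]), 0.78), (array([231.3, 264.1]), 0.66), (array([230. , 237.1]), 0.62)] [(array([185.3, 211.3]), 0.86)]
    [0.461 0.596 0.005] 0.00010505958177694338
```

```bash
python3 -c "
import json;from workcell import bot;print(bot.get_obs())"
```

```text
{'time': 1.9, 'q': array([ 6.43436188e+01,  4.97834864e+00,  1.00777594e+01,  9.50993111e+01,
       -7.77087081e-07,  9.00009658e+01]), 'qd': array([-0.0808372 ,  0.00123504,  0.05370233, -0.08632118, -0.01887253,
       -0.0877087 ]), 'joint_efforts': array([-1.68696879e-03, -5.20103860e+01,  4.64849746e+01,  1.97791218e-03,
       -8.81312781e-05, -4.90989095e-06]), 'ee_pos': array([0.2381328 , 0.49576892, 0.23128536]), 'tcp_rot': array([1.79999900e+02, 7.75406636e-07, 1.54342653e+02]), 'wrist_force': array([-0.16558181,  0.02093539, -0.18130648]), 'torque': array([ 0.00469518, -0.00027572, -0.01933671]), 'grasp_force': 0.0, 'opening': 0.08544945999167441}
```

```bash
python3 - <<'E'
import cv2
a=cv2.imread('pics/t0.png')[100:300,170:490];cv2.imwrite('pics/t0c.png',cv2.resize(a,(800,500),interpolation=cv2.INTER_CUBIC))
a=cv2.imread('pics/s0.png')[130:380,130:450];cv2.imwrite('pics/s0c.png',cv2.resize(a,(768,600),interpolation=cv2.INTER_CUBIC))
E
```

```text
(no output)
```

View pics/t0c.png

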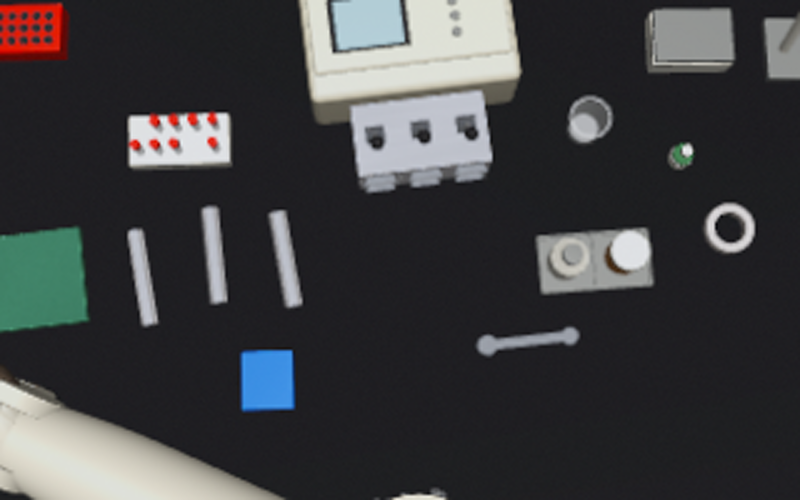

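View pics/s0c.png

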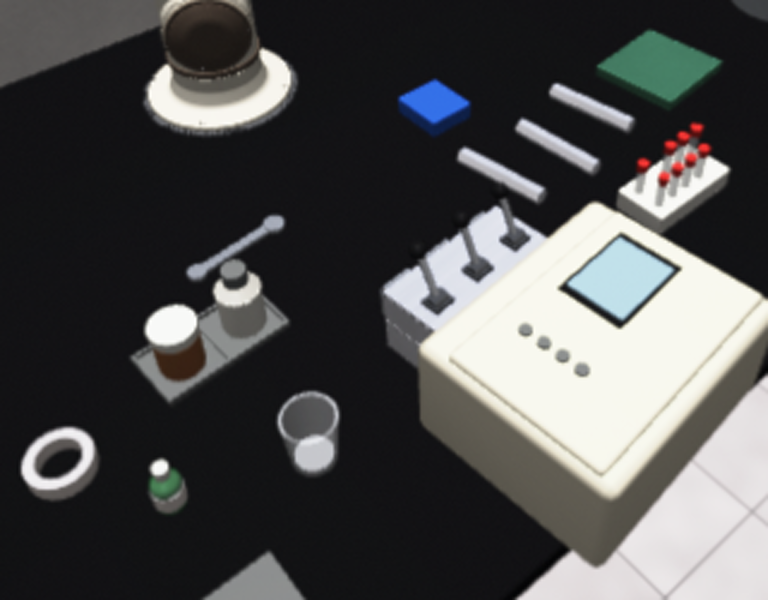

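```bash
cat >> h.py <<'E'
def bars(c,name,z=0.013):
    out=[]
    for o in finder.outline_of(name,'bar0'):
        m=np.argwhere(o['pixels'])[:,::-1]
        if len(m)<30: continue
        P=np.array([atz(c,p,z)[:2] for p in m]); mu=P.mean(0); w,v=np.linalg.eigh(np.cov((P-mu).T)); a=v[:,1]*np.sign(v[0,1])
        s=(P-mu)@a; out.append((round(o['conf'],2),np.round(mu+a*(s.max()+s.min())/2,4),round(float(np.degrees(np.arctan2(a[1],a[0]))),1),round(np.ptp(s),3),len(m)))
    return out
E
python3 - <<'E'
from h import *
S=cam('scene');T=cam('top')
for c,n in((S,'scene'),(T,'top')):
    for b in bars(c,n): print(n,b)
a=cv2.imread('pics/t0.png')[125:185,300:370];b=cv2.imread('pics/s0.png')[190:270,280:375]
k=cv2.INTER_CUBIC
a=cv2.resize(a,(350,300),interpolation=k);b=cv2.resize(b,(475,400),interpolation=k)[:,:445]
w=np.zeros((400,800,3),np.uint8);w[:300,:350]=a;w[:,355:]=b
cv2.imwrite('pics/ld.png',w)
E
```

```text
scene (0.76, array([0.4829, 0.203 ]), 9.1, np.float64(0.156), 243)
scene (0.73, array([ 0.5237, -0.5012]), -3.6, np.float64(0.093), 587)
scene (0.6, array([0.4558, 0.4294]), 8.9, np.float64(0.159), 241)
scene (0.48, array([0.4913, 0.3151]), 4.9, np.float64(0.162), 267)
scene (0.45, array([ 0.6707, -0.2659]), -22.7, np.float64(0.112), 742)
scene (0.43, array([0.6585, 0.403 ]), -75.5, np.float64(0.258), 1140)
top (0.71, array([ 0.4691, -0.279 ]), 78.5, np.float64(0.19), 556)
top (0.52, array([0.4904, 0.2021]), 9.8, np.float64(0.15), 249)
top (0.51, array([0.4633, 0.4297]), 10.1, np.float64(0.153), 247)
top (0.23, array([0.8196, 0.0015]), 4.5, np.float64(0.437), 7604)
```

View pics/ld.png

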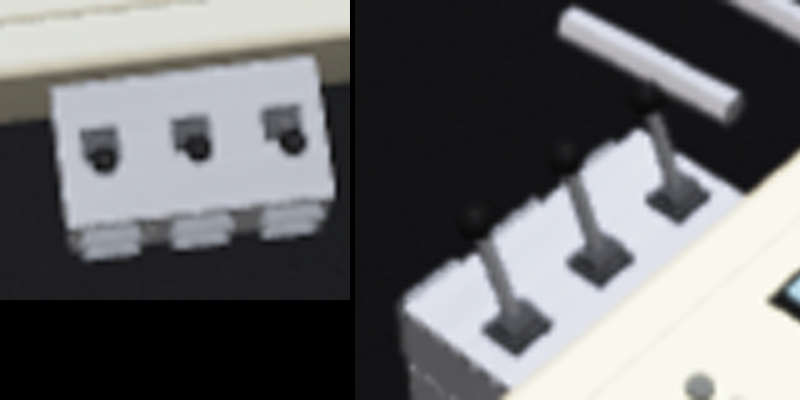

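```bash
python3 -m inch '[[[100,0,0,0,0,0,10.6],[100,0,0,0,0,0,10.6],[100,0,0,0,0,0,10.6],[100,0,0,0,0,0,10.6],[100,0,0,0,0,0,10.6],[100,0,0,0,0,0,10.6],[100,0,0,0,0,0,10.6],[100,0,0,0,0,0,10.6]]]' 60 ; python3 -m inch '[[[100,0,0,0,0,0,10.5],[100,0,0,0,0,0,10.5],[100,0,0,0,0,0,10.5],[100,0,0,0,0,0,10.5],[100,0,0,0,0,0,10.5],[100,0,0,0,0,0,9]]]'
```

```text
time: 3.1
ee_pos: [0.2381, 0.4958, 0.2313]
tcp_rot: [-180.0, -0.0, 69.2]
wrist_force: [-0.6, -0.3, 0.1]
opening: 0.0856
grasp_force: 0.0
time: 3.85
ee_pos: [0.42, 0.3118, 0.2316]
tcp_rot: [-169.5, 4.8, 31.0]
wrist_force: [-0.3, 0.6, 0.0]
opening: 0.0853
grasp_force: 0.0
```

```bash
python3 - <<'E'
from h import *
from scipy.optimize import least_squares
np.set_printoptions(precision=4,suppress=True)
o=bot.get_obs();print(o['time'],o['q'],o['ee_pos'],o['tcp_rot'])
S=cam('scene');T=cam('top')
t=lambda x,y:(300+x/5-.4,125+y/5-.4); s=lambda x,y:(280+(x-355)/5-.4,190+y/5-.4)
sn,cs=70*np.sin(.5),70*np.cos(.5)
L=[(T,t(68,225),(0,102,101)),(T,t(332,195),(0,-102,101)),(S,s(403,305),(0,-102,101))]
for y,a,b in((70,(103,157),(648,98)),(0,(198,147),(565,157)),(-70,(292,140),(473,220))):
    L+=[(T,t(*a),(60-sn,y,105+cs)),(S,s(*b),(60-sn,y,105+cs))]
def W(p,X): c,q=np.cos(p[2]),np.sin(p[2]); X=np.array(X)/1000; return np.array([p[0]+c*X[0]-q*X[1],p[1]+q*X[0]+c*X[1],X[2]])
f=lambda p:np.concatenate([proj(c,W(p,X))-u for c,u,X in L])
r=least_squares(f,[.6,.03,.15],loss='soft_l1');print(r.x,np.degrees(r.x[2]));print(f(r.x).reshape(-1,2))
E
```

```text
3.85 [ 30.9225   5.6694  10.1646  99.2713  10.4514 179.943 ] [0.42   0.3118 0.2316] [-169.5439    4.7657   30.9788]
[ 0.6129 -0.0148  0.0805] 4.6135573675423025
[[-0.4617 -0.6455]
 [ 0.1388  0.4529]
 [ 0.793   0.4013]
 [ 0.1889  1.4808]
 [ 0.0408  0.6759]
 [ 0.119   1.747 ]
 [ 0.0456  0.5762]
 [ 0.2148  1.4262]
 [ 0.7059  0.4856]]
```

```bash
python3 -m inch '[[[100,0,0,0,0,0,-10.6],[100,0,0,0,0,0,-10.6],[100,0,0,0,0,0,-10.6],[100,0,0,0,0,0,-10.6],[100,0,0,0,0,0,-10.6],[100,0,0,0,0,0,-10.6],[100,0,0,0,0,0,-10.6],[100,0,0,0,0,0,-10.6]]]'; python3 - <<'E'
from h import *
from scipy.optimize import least_squares
np.set_printoptions(precision=4,suppress=True)
S=cam('scene');T=cam('top')
t=lambda x,y:(300+x/5-.4,125+y/5-.4); s=lambda x,y:(280+(x-355)/5-.4,190+y/5-.4)
L=[(T,t(68,225),(0,102,101)),(T,t(332,195),(0,-102,101)),(T,t(52,88),(110,102,101)),(T,t(316,60),(110,-102,101)),(S,s(403,305),(0,-102,101)),(S,s(642,128),(0,102,101)),(S,s(745,192),(110,102,101))]
n=len(L)
for y,a,b in((70,(103,157),(648,98)),(0,(198,147),(565,157)),(-70,(292,140),(473,220))):
    L+=[(T,t(*a),y),(S,s(*b),y)]
def W(p,X):
    if np.isscalar(X): X=(60-p[4]*np.sin(p[3]),X,105+p[4]*np.cos(p[3]))
    c,q=np.cos(p[2]),np.sin(p[2]); X=np.array(X)/1000; return np.array([p[0]+c*X[0]-q*X[1],p[1]+q*X[0]+c*X[1],X[2]])
f=lambda p:np.concatenate([proj(c,W(p,X))-u for c,u,X in L])
r=least_squares(f,[.6,.03,.15,.5,70],x_scale=[.01,.01,.1,.1,10],loss='soft_l1');print(r.x,np.degrees(r.x[2]));print(f(r.x).reshape(-1,2))
p=r.x
for y in(-70,0,70): print('seat',W(p,(-20,y,61)),'tip',W(p,y))
E
```

```text
time: 4.95
ee_pos: [0.4186, 0.3139, 0.2317]
tcp_rot: [-174.3, -9.9, 115.5]
wrist_force: [0.6, 1.1, 0.1]
opening: 0.0854
grasp_force: 0.0
[ 0.6092 -0.0163  0.0994  0.3869 71.6905] 5.6972429372733
[[-0.0005  0.8152]
 [ 0.506   0.9217]
 [ 0.0706  0.2822]
 [ 0.0646  0.1153]
 [ 0.0289  0.2621]
 [-0.3871  0.4496]
 [ 6.3959  5.086 ]
 [ 0.3122  0.8117]
 [ 0.2861 -0.2578]
 [ 0.2501  0.7249]
 [ 0.5702 -0.1173]
 [ 0.3489  0.0524]
 [ 1.5017  0.0691]]
seat [ 0.5962 -0.0879  0.061 ] tip [ 0.6489 -0.0827  0.1714]
seat [ 0.5893 -0.0183  0.061 ] tip [ 0.642  -0.013   0.1714]
seat [0.5823 0.0514 0.061 ] tip [0.635  0.0566 0.1714]
```

```bash
cat >> h.py <<'E'
def go(x,y,z,yaw,start=None,n=None):
    "print rows from measured (or given) pose to tool-down pose"
    if start is None:
        o=bot.get_obs(); p=o['ee_pos']; R=Ro.from_euler('xyz',o['tcp_rot'],degrees=True)
    else: p=np.array(start[:3]); R=Ro.from_euler('xyz',[180,0,start[3]],degrees=True)
    G=Ro.from_euler('xyz',[180,0,yaw],degrees=True); g=np.array([x,y,z])
    rv=(R.inv()*G).as_rotvec(degrees=True); d=g-p
    n=n or int(np.ceil(max(np.linalg.norm(d)/.055,np.linalg.norm(rv)/10.5,1)))
    for i in range(n):
        Ri=R*Ro.from_rotvec(rv*i/n,degrees=True)
        print(i,np.round(Ri.inv().apply(d/n)*1000,1).tolist(),np.round(rv/n,2).tolist())
    return (x,y,z,yaw)
E
python3 - <<'E'
from h import *
s=go(.452,.197,.12,-170.5)
E
```

```text
0 [-17.2, -1.3, 11.4] [0.19, -1.52, -9.18]
1 [-16.4, -4.0, 11.8] [0.19, -1.52, -9.18]
2 [-15.3, -6.5, 12.3] [0.19, -1.52, -9.18]
3 [-13.7, -8.8, 12.7] [0.19, -1.52, -9.18]
4 [-11.8, -10.8, 13.0] [0.19, -1.52, -9.18]
5 [-9.6, -12.5, 13.4] [0.19, -1.52, -9.18]
6 [-7.1, -13.8, 13.6] [0.19, -1.52, -9.18]
7 [-4.5, -14.6, 13.8] [0.19, -1.52, -9.18]
```

```bash
python3 -m inch '[[[100,-17.2,-1.3,11.4,0.19,-1.52,-9.18],[100,-16.4,-4,11.8,0.19,-1.52,-9.18],[100,-15.3,-6.5,12.3,0.19,-1.52,-9.18],[100,-13.7,-8.8,12.7,0.19,-1.52,-9.18],[100,-11.8,-10.8,13,0.19,-1.52,-9.18],[100,-9.6,-12.5,13.4,0.19,-1.52,-9.18],[100,-7.1,-13.8,13.6,0.19,-1.52,-9.18],[100,-4.5,-14.6,13.8,0.19,-1.52,-9.18]]]'; python3 - <<'E'
from h import *
T=cam('top','t1')
S=cam('scene')
for c,n in((S,'scene'),(T,'top')):
    for b in bars(c,n): print(n,b)
go(.452,.197,.005,-170.5)
print(bot.get_obs()['tcp_rot'])
E
```

```text
time: 6.05
ee_pos: [0.4519, 0.1962, 0.1196]
tcp_rot: [-180.0, 0.1, -170.7]
wrist_force: [0.2, 0.5, -0.5]
opening: 0.0856
grasp_force: 0.0
scene (0.84, array([0.483 , 0.2016]), 9.1, np.float64(0.162), 227)
scene (0.62, array([0.4908, 0.3153]), 4.3, np.float64(0.158), 247)
scene (0.59, array([0.4558, 0.4293]), 8.0, np.float64(0.159), 232)
scene (0.17, array([0.7726, 0.0589]), -45.1, np.float64(0.572), 15844)
top (0.81, array([0.4636, 0.4301]), 11.0, np.float64(0.153), 255)
top (0.68, array([0.6799, 0.0589]), 27.1, np.float64(0.029), 41)
0 [-0.1, 0.1, 38.5] [0.0, -0.01, -0.2]
1 [-0.1, 0.1, 38.5] [0.0, -0.01, -0.2]
2 [-0.1, 0.1, 38.5] [0.0, -0.01, -0.2]
[ 1.79989777e+02 -1.60819880e-02 -1.71094762e+02]
```

```bash
python3 -m inch '[[[100,0,0,38.5,0,0,0],[100,0,0,38.5,0,0,0],[100,0,0,37,0,0,0],[30,0,0,0,0,0,0],[20,0,0,0,0,0,0],[0,0,0,0,0,0,0],[0,0,0,0,0,0,0],[0,0,0,0,0,0,0]]]' 70;python3 -m inch '[[[0,0,0,0,0,0,0],[0,0,0,-20,0,0,0],[0,0,0,-25,0,0,0],[0,0,0,-25,0,0,0],[0,0,0,0,0,0,0]]]'
```

```text
time: 7.25
ee_pos: [0.453, 0.1968, 0.0082]
tcp_rot: [180.0, 0.2, -170.8]
wrist_force: [-2.6, -0.1, 8.7]
opening: 0.0219
grasp_force: 68.5
time: 7.88
ee_pos: [0.4532, 0.1968, 0.0782]
tcp_rot: [180.0, 0.2, -170.8]
wrist_force: [0.2, -0.3, -2.0]
opening: 0.022
grasp_force: 69.3
```

```bash
sed -i "s/def go(x,y,z,yaw,start=None,n=None):/def go(x,y,z,yaw,start=None,n=None,tilt=0):/; s/    G=Ro.from_euler('xyz',\[180,0,yaw\],degrees=True); g=/    G=Ro.from_euler('xyz',[180,0,yaw],degrees=True)*Ro.from_rotvec([tilt,0,0],degrees=True); g=/" h.py
cat >> h.py <<'E'
LO=np.array([.6092,-.0163]); LY=np.radians(5.7)
def lw(x,y):  # loader mm -> world m
    return LO+np.array([np.cos(LY)*x-np.sin(LY)*y,np.sin(LY)*x+np.cos(LY)*y])/1000
def ins(k,x,z=62.5,d=5,tilt=-30,grip=35,**kw):
    "tool pose for bar centre at loader x in collet k"
    s=np.sin(np.radians(tilt))*d
    w=lw(x-grip,(-70,0,70)[k]-s); return go(w[0],w[1],(z-d*np.cos(np.radians(tilt)))/1000,-174.3,tilt=tilt,**kw)
E
python3 - <<'E'
from h import *
ins(2,-106,z=85)
E
```

```text
0 [5.5, -51.4, -0.9] [-9.98, -0.24, 1.17]
1 [4.4, -50.6, -9.8] [-9.98, -0.24, 1.17]
2 [3.3, -48.2, -18.5] [-9.98, -0.24, 1.17]
```

```bash
python3 -m inch '[[[0,5.5,-51.4,-0.9,-9.98,-0.24,1.17],[0,4.4,-50.6,-9.8,-9.98,-0.24,1.17],[0,3.3,-48.2,-18.5,-9.98,-0.24,1.17],[0,0,0,0,0,0,0]]]' && python3 - <<'E'
from h import *
ins(2,-106,z=62.5)
S=cam('scene','s2');T=cam('top','t2')
a=cv2.imread('pics/t2.png')[135:235,280:380];b=cv2.imread('pics/s2.png')[150:250,260:380]
w=np.zeros((400,800,3),np.uint8);w[:,:350]=cv2.resize(a,(400,400),interpolation=2)[:,:350];w[:,350:]=cv2.resize(b,(480,400),interpolation=2)[:,:450]
cv2.imwrite('pics/v2.png',w)
E
```

```text
time: 8.38
ee_pos: [0.4604, 0.0435, 0.0772]
tcp_rot: [151.8, -0.7, -174.7]
wrist_force: [0.3, 1.1, -1.7]
opening: 0.0214
grasp_force: 69.5
0 [-1.4, -10.6, 15.9] [-1.75, -0.38, -0.72]
```

View pics/v2.png

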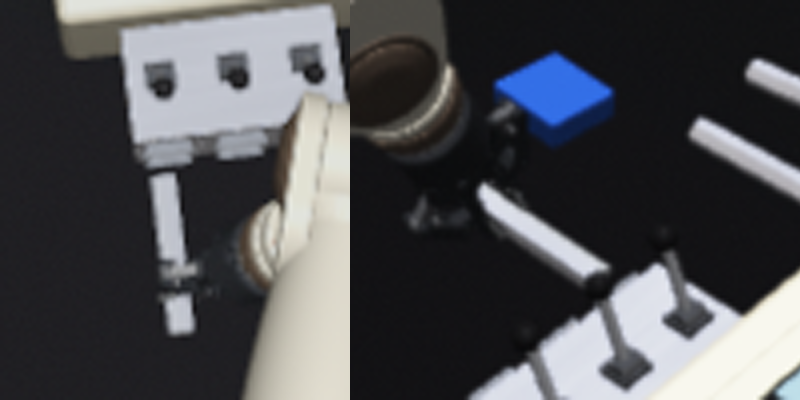

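```bash
python3 - <<'E'
from h import *
np.set_printoptions(precision=4,suppress=True)
T=cam('top')
print(atz(T,(320.75,178.75),.092),atz(T,(325,218.5),.092))
print('lip model px',[proj(T,[*lw(-14,70+d),z]) for d in(-21,21) for z in(.0855,.0435)],'corners',proj(T,[*lw(0,102),.101]),proj(T,[*lw(0,-102),.101]))
m=finder.outline_of('top','bar0')
for o in m: print(o['conf'],o['extent'])
print(lw(-31,70),lw(-181,70))
E
python3 -c "
import cv2;a=cv2.imread('pics/t2.png')[160:222,300:350];cv2.imwrite('pics/v3.png',cv2.resize(a,(480,595),interpolation=2))"
```

```text
[0.5682 0.057  0.092 ] [0.4161 0.0429 0.092 ]
lip model px [array([327.4666, 173.2712]), array([327.3788, 175.4027]), array([316.5448, 174.4845]), array([316.6851, 176.5914])] corners [313.204  170.4091] [366.51   164.5131]
0.69 [254.8, 200.9, 10.8, 43.5]
0.68 [321.0, 197.8, 9.7, 37.7]
0.56 [226.3, 211.1, 15.2, 34.9]
[0.5714 0.0503] [0.4221 0.0354]
```

View pics/v3.png

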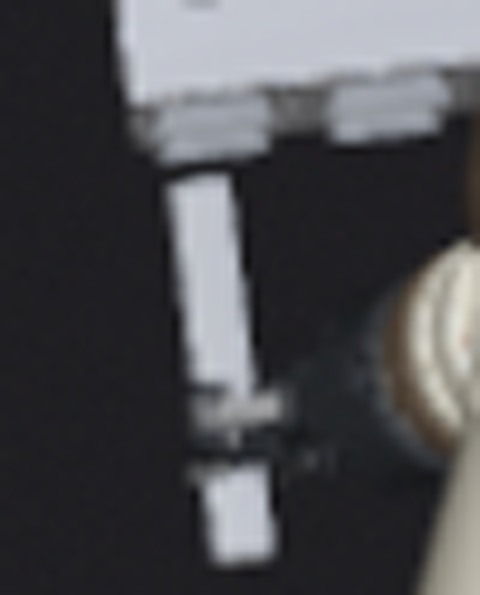

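```bash
python3 - <<'E'
from h import *
w=lw(-141,0); 
go(.4620,.0368,.058,-174.3,tilt=-30)
E
```

```text
0 [-0.6, -22.8, 11.7] [-1.88, -0.65, 0.11]
```

```bash
python3 - <<'E'
from h import *
o=bot.get_obs();print(o['time'],o['ee_pos'],o['tcp_rot'],o['opening'],o['grasp_force'],o['wrist_force'])
E
```

```text
8.575 [0.46001751 0.05127559 0.07904309] [ 151.88164855   -0.51249278 -173.89225602] 0.021842578821457695 69.55090194940567 [ 0.07340665  0.77762218 -2.00679288]
```

```bash
python3 -m inch '[[[0,0,0,0,0,0,0],[0,0,0,0,0,0,0]]]'; python3 - <<'E'
from h import *
ins(2,-106,z=62.5)
E
```

```text
time: 8.82
ee_pos: [0.4601, 0.0519, 0.0797]
tcp_rot: [151.9, -0.4, -173.8]
wrist_force: [-0.5, -0.0, -1.1]
opening: 0.0215
grasp_force: 69.6
0 [-0.6, -19.1, 14.2] [-1.87, -0.64, 0.23]
```

```bash
python3 -m inch '[[[0,-0.3,-9.5,7.1,-0.9,-0.3,0.1],[0,-0.3,-9.5,7.1,-0.9,-0.3,0.1],[0,0,0,0,0,0,0],[0,0,0,0,0,0,0],[0,0,0,0,0,0,0]]]'; python3 - <<'E'
from h import *
ins(2,-106,z=62.5)
ins(2,-26,z=62.5)
E
```

```text
time: 9.45
ee_pos: [0.462, 0.0404, 0.0582]
tcp_rot: [150.1, -0.0, -174.5]
wrist_force: [-0.2, -0.2, -1.0]
opening: 0.0221
grasp_force: 69.6
0 [0.2, 1.2, 0.8] [-0.06, 0.06, -0.14]
0 [-39.9, 0.7, 0.4] [-0.03, 0.03, -0.07]
1 [-39.9, 0.7, 0.4] [-0.03, 0.03, -0.07]
```

Excellent agreement. Insert in moderate steps.

```bash
python3 -m inch '[[[0,-10,1.2,0.8,0,0,0],[0,-10,0,0,0,0,0],[0,-10,0,0,0,0,0],[0,-10,0,0,0,0,0],[0,-10,0,0,0,0,0],[0,-10,0,0,0,0,0],[0,0,0,0,0,0,0]]]'
```

```text
time: 10.32
ee_pos: [0.5227, 0.0478, 0.0581]
tcp_rot: [150.0, 0.1, -174.4]
wrist_force: [1.2, 0.6, 0.8]
opening: 0.0224
grasp_force: 48.7
```

```bash
python3 -m inch '[[[0,-8,0,0,0,0,0],[0,-8,0,0,0,0,0],[0,-5,0,0,0,0,0],[0,0,0,0,0,0,0]]]'; python3 -m inch '[[[0,-3,0,0,0,0,0],[0,-3,0,0,0,0,0],[0,0,0,0,0,0,0]]]'
```

```text
time: 10.82
ee_pos: [0.5433, 0.0498, 0.0581]
tcp_rot: [150.0, 0.1, -174.4]
wrist_force: [2.8, 0.6, 2.6]
opening: 0.0216
grasp_force: 69.7
time: 11.2
ee_pos: [0.5483, 0.0504, 0.058]
tcp_rot: [150.0, -0.0, -174.5]
wrist_force: [-1.7, 0.2, 5.1]
opening: 0.0218
grasp_force: 69.8
```

```bash
python3 -m inch '[[[0,-3,0,0,0,0,0],[0,0,0,0,0,0,0],[0,0,0,0,0,0,0]]]'; python3 -m inch '[[[0,-3,0,0,0,0,0],[0,0,0,0,0,0,0],[0,0,0,0,0,0,0]]]'
```

```text
time: 11.58
ee_pos: [0.5492, 0.0507, 0.0577]
tcp_rot: [150.0, -0.3, -174.4]
wrist_force: [-14.6, -2.3, 9.6]
opening: 0.0217
grasp_force: 70.3
time: 11.95
ee_pos: [0.5493, 0.0509, 0.0572]
tcp_rot: [150.0, -0.7, -174.4]
wrist_force: [-28.8, -6.4, 16.2]
opening: 0.0216
grasp_force: 71.1
```

```bash
python3 -m inch '[[[0,2,0,0,0,0,0],[0,2,0,0,0,0,0],[50,0,0,0,0,0,0],[50,0,0,0,0,0,0],[50,0,0,0,0,0,0],[50,0,0,-25,0,0,0],[50,0,0,-40,0,0,0],[50,0,0,-40,0,0,0]]]'; python3 - <<'E'
from h import *
S=cam('scene','s4');T=cam('top','t4')
for c,n in((S,'scene'),(T,'top')):
    for b in bars(c,n,.061): print(n,b)
a=cv2.imread('pics/t4.png')[135:235,280:380];b=cv2.imread('pics/s4.png')[150:250,260:380]
w=np.zeros((400,800,3),np.uint8);w[:,:350]=cv2.resize(a,(400,400),interpolation=2)[:,:350];w[:,350:]=cv2.resize(b,(480,400),interpolation=2)[:,:450]
cv2.imwrite('pics/v4.png',w); print(bot.get_obs()['ee_pos'])
E
```

```text
time: 12.95
ee_pos: [0.5553, -0.0021, 0.1495]
tcp_rot: [150.0, -0.1, -174.4]
wrist_force: [0.4, -0.8, -0.3]
opening: 0.0427
grasp_force: 0.0
scene (0.8, array([0.5299, 0.2717]), 4.3, np.float64(0.154), 246)
scene (0.63, array([0.5263, 0.0487]), -13.1, np.float64(0.054), 90)
scene (0.49, array([0.4967, 0.3783]), 7.9, np.float64(0.152), 223)
top (0.75, array([0.4887, 0.3092]), 5.7, np.float64(0.138), 221)
top (0.69, array([0.5535, 0.0538]), 0.8, np.float64(0.086), 132)
top (0.53, array([0.4558, 0.4211]), 10.7, np.float64(0.147), 224)
[ 0.55583399 -0.00197664  0.14875183]
```

View pics/v4.png

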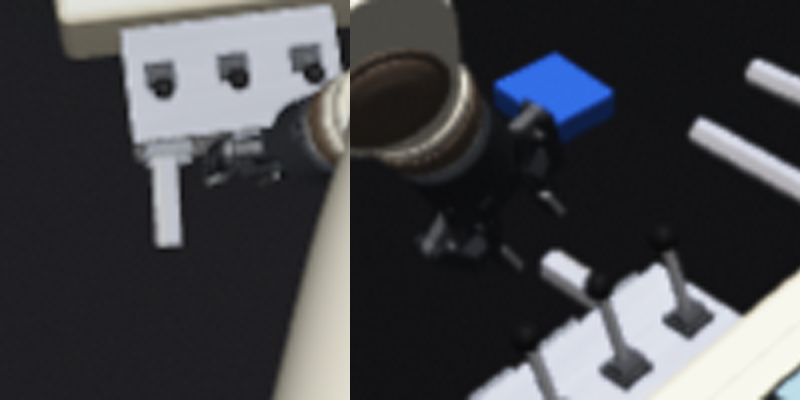

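```bash
cat >> h.py <<'E'
def lev(k,x,z=.15,**kw):
    w=lw(x,(-70,0,70)[k]); return go(w[0],w[1],z,-174.3,**kw)
E
python3 - <<'E'
from h import *
lev(2,-12)
print(lw(-12,70))
E
```

```text
0 [-13.2, 14.8, 8.1] [9.98, 0.02, -0.06]
1 [-13.2, 16.0, 5.4] [9.98, 0.02, -0.06]
2 [-13.2, 16.6, 2.5] [9.98, 0.02, -0.06]
[0.59030695 0.05216205]
```

```bash
python3 -m inch '[[[0,-5,14.8,8.1,9.98,0,0],[0,-13.2,16,5.4,9.98,0,0],[0,-13.2,16.6,2.5,9.98,0,0],[0,-8,0,0,0,0,0],[0,0,0,0,0,0,0]]]'; python3 -m inch '[[[0,-10,0,0,0,0,0],[0,-10,0,0,0,0,0],[0,-10,0,0,0,0,0],[0,-10,0,0,0,0,0],[0,0,0,0,0,0,0]]]'
```

```text
time: 13.78
ee_pos: [0.5893, 0.0532, 0.1484]
tcp_rot: [179.9, -0.2, -174.4]
wrist_force: [-0.2, -1.9, -0.5]
opening: -0.0002
grasp_force: 0.0
time: 14.4
ee_pos: [0.6302, 0.0558, 0.1495]
tcp_rot: [180.0, -0.1, -174.5]
wrist_force: [-0.6, -0.4, -0.4]
opening: 0.0003
grasp_force: 0.0
```

```bash
python3 - <<'E'
from h import *
lev(2,65)
E
```

```text
0 [-36.9, 0.5, -0.5] [0.02, -0.07, -0.2]
```

```bash
python3 -m inch '[[[0,-9,0,0,0,0,0],[0,-9,0,0,0,0,0],[0,-9,0,0,0,0,0]]]'|grep -E "ee_pos|wrist";python3 -m inch '[[[0,-6,0,0,0,0,0],[0,-4,0,0,0,0,0]]]' |grep -E "ee_pos|wrist";python3 -m inch '[[[0,-3,0,0,0,0,0],[0,-3,0,0,0,0,0]]]' |grep -E "ee_pos|wrist"
python3 - <<'E'
from h import *
for n in('scene','top'):
    c=cam(n,n[0]+'5')
    print([(np.round(x['position'],1),round(x['conf'],2)) for x in finder.mark_of(n,'lever2_tip')],proj(c,[*lw(94,70),.166]),proj(c,[*lw(26,70),.166]))
E
```

```text
ee_pos: [0.6561, 0.0587, 0.1501]
wrist_force: [-8.5, -0.4, 3.6]
ee_pos: [0.6642, 0.0596, 0.149]
wrist_force: [-18.1, -1.6, 2.9]
ee_pos: [0.6682, 0.06, 0.1481]
wrist_force: [-24.7, -2.8, 1.4]
[(array([349.6, 213.9]), 0.53)] [354.37071908 220.26234084] [336.66676982 209.20022647]
[] [318.68449824 141.17002056] [320.73484332 158.97157783]
```

```bash
python3 -m inch '[[[0,-3,0,0,0,0,0],[0,-3,0,0,0,0,0],[0,0,0,0,0,0,0]]]'|grep -E "ee_pos|wrist";python3 -m inch '[[[0,-3,0,0,0,0,0],[0,-3,0,0,0,0,0],[0,0,0,0,0,0,0]]]' |grep -E "ee_pos|wrist"
python3 - <<'E'
from h import *
w=[]
for n in('scene','top'):
    c=cam(n,n[0]+'6')
    print([(np.round(x['position'],1),round(x['conf'],2)) for x in finder.mark_of(n,'lever2_tip')])
a=cv2.imread('pics/t6.png')[125:205,290:370];b=cv2.imread('pics/s6.png')[170:260,270:390]
w=np.zeros((400,800,3),np.uint8);w[:,:350]=cv2.resize(a,(400,400),interpolation=2)[:,:350];w[:,350:]=cv2.resize(b,(533,400),interpolation=2)[:,:450]
cv2.imwrite('pics/v6.png',w)
E
```

```text
ee_pos: [0.6721, 0.0603, 0.147]
wrist_force: [-31.3, -2.5, 0.7]
ee_pos: [0.6732, 0.0604, 0.1466]
wrist_force: [-58.2, -5.9, 7.5]
[(array([354.3, 219.1]), 0.65), (array([323.9, 223.8]), 0.31)]
[]
```

View pics/v6.png

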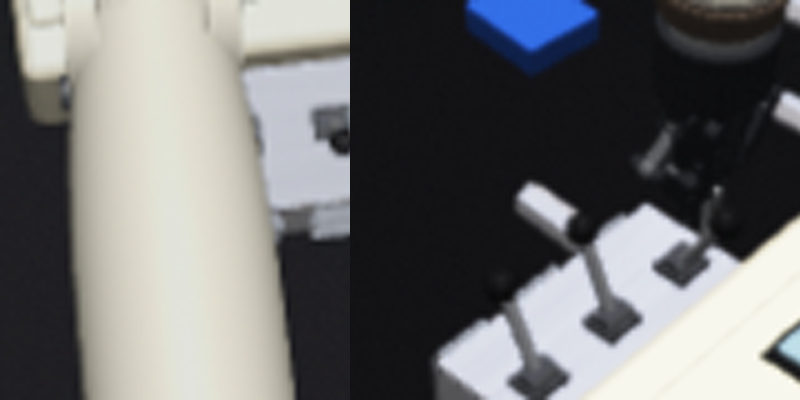

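```bash
python3 -m inch '[[[0,10,0,0,0,0,0],[0,25,0,0,0,0,0],[0,45,0,-30,0,0,0],[50,50,0,-30,0,0,0],[100,20,40,0,0,0,0],[100,20,40,0,0,0,0],[100,0,40,0,0,0,0],[100,0,0,0,0,0,0]]]'|grep -E "ee_pos|wrist"
python3 - <<'E'
from h import *
for n in('scene','top'):
    c=cam(n,n[0]+'7')
    for b in bars(c,n): print(n,b)
    print([(np.round(x['position'],1),round(x['conf'],2)) for x in finder.mark_of(n,'lever2_tip')])
c=cam('top')
for b in bars(c,'top',.066): print(b)
print('seat2',lw(-20,70),'out end',lw(-95,70))
E
```

```text
ee_pos: [0.5035, 0.1668, 0.2101]
wrist_force: [0.6, -0.3, -0.3]
scene (0.76, array([0.4565, 0.4285]), 8.2, np.float64(0.152), 216)
scene (0.7, array([0.4918, 0.3148]), 4.6, np.float64(0.163), 251)
[(array([347. , 210.3]), 0.67)]
top (0.8, array([0.462, 0.43 ]), 9.8, np.float64(0.151), 240)
top (0.57, array([0.5603, 0.0528]), 2.9, np.float64(0.077), 94)
top (0.48, array([0.4958, 0.3154]), 6.1, np.float64(0.149), 263)
[]
(0.78, array([0.4565, 0.4191]), 10.5, np.float64(0.143), 220)
(0.56, array([0.4882, 0.3084]), 6.3, np.float64(0.144), 232)
(0.42, array([0.5524, 0.0528]), 2.6, np.float64(0.087), 136)
seat2 [0.58234651 0.05136749] out end [0.50771734 0.04391851]
```

```bash
python3 - <<'E'
import cv2,numpy as np
a=cv2.imread('pics/t7.png')[125:205,300:370];b=cv2.imread('pics/s7.png')[180:270,280:390]
w=np.zeros((400,800,3),np.uint8);w[:,:350]=cv2.resize(a,(350,400),interpolation=2);w[:,350:]=cv2.resize(b,(489,400),interpolation=2)[:,:450]
cv2.imwrite('pics/v7.png',w)
E
```

```text
(no output)
```

View pics/v7.png

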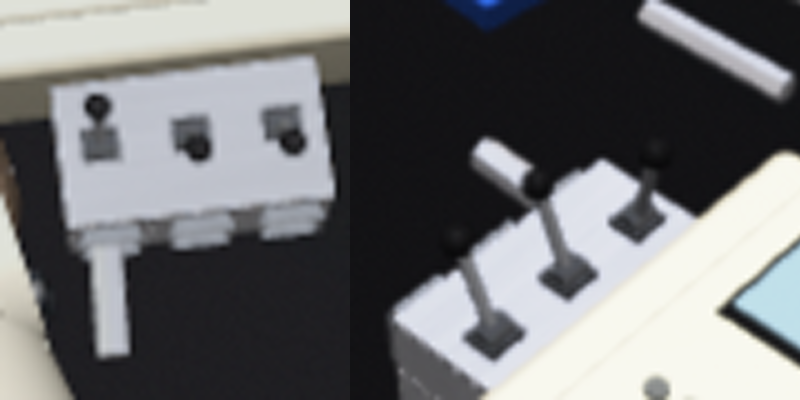

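```bash
cat >> h.py <<'E'
def pre(k,x,back=80,z=61.5,d=5,tilt=-30,grip=35,**kw):
    t=np.radians(tilt); w=lw(x-grip,(-70,0,70)[k]-np.sin(t)*(d-back)); return go(w[0],w[1],(z-(d-back)*np.cos(t))/1000,-174.3,tilt=tilt,**kw)
E
python3 - <<'E'
from h import *
pre(2,-22)
E
```

```text
0 [-7.7, -39.3, 20.9] [-7.5, 0.0, -0.06]
1 [-7.6, -41.7, 15.5] [-7.5, 0.0, -0.06]
2 [-7.6, -43.4, 10.0] [-7.5, 0.0, -0.06]
3 [-7.5, -44.3, 4.2] [-7.5, 0.0, -0.06]
```

```bash
python3 -m inch '[[[60,-7.7,-39.3,20.9,-7.5,0,-0.06],[60,-7.6,-41.7,15.5,-7.5,0,-0.06],[60,-7.6,-43.4,10,-7.5,0,-0.06],[60,-7.5,-44.3,4.2,-7.5,0,-0.06],[50,0,0,0,0,0,0],[50,0,0,0,0,0,0]]]'; python3 - <<'E'
from h import *
pre(2,-22,back=0)
E
```

```text
time: 18.58
ee_pos: [0.5492, 0.0106, 0.1265]
tcp_rot: [150.0, -0.0, -174.3]
wrist_force: [-0.5, 0.2, 0.1]
opening: 0.0427
grasp_force: 0.0
0 [-0.0, -0.1, 39.9] [-0.01, -0.01, -0.01]
1 [-0.0, -0.1, 39.9] [-0.01, -0.01, -0.01]
```

```bash
python3 -m inch '[[[50,0,0,27,0,0,0],[50,0,0,27,0,0,0],[50,0,0,26,0,0,0],[25,0,0,0,0,0,0],[0,0,0,0,0,0,0],[0,0,0,0,0,0,0],[0,0,0,0,0,0,0]]]' 40; python3 -m inch '[[[0,-2,0,0,0,0,0],[0,-2,0,0,0,0,0],[0,0,0,0,0,0,0]]]'
```

```text
time: 19.45
ee_pos: [0.5442, 0.052, 0.0585]
tcp_rot: [149.9, -0.0, -174.1]
wrist_force: [-6.7, 6.2, -2.4]
opening: 0.023
grasp_force: 39.1
time: 19.82
ee_pos: [0.5444, 0.0525, 0.0579]
tcp_rot: [149.9, -0.5, -174.1]
wrist_force: [-27.6, 2.1, 5.4]
opening: 0.0231
grasp_force: 39.5
```

```bash
python3 -m inch '[[[0,3,0,0,0,0,0],[0,0,0,0,0,0,0],[0,0,0,0,0,0,0]]]' 115; python3 -m inch '[[[0,0,0,0,5,0,0],[0,0,0,0,5,0,0],[0,0,0,0,0,0,0]]]';python3 -m inch '[[[0,0,0,0,-5,0,0],[0,0,0,0,-5,0,0],[0,0,0,0,-5,0,0],[0,0,0,0,-5,0,0],[0,0,0,0,0,0,0]]]'
```

```text
time: 20.2
ee_pos: [0.5443, 0.0518, 0.0585]
tcp_rot: [150.0, -0.2, -174.1]
wrist_force: [-11.0, 3.1, 0.6]
opening: 0.0199
grasp_force: 114.9
time: 20.58
ee_pos: [0.5446, 0.0516, 0.0586]
tcp_rot: [160.1, -0.1, -174.1]
wrist_force: [-8.4, -1.7, -3.3]
opening: 0.0196
grasp_force: 115.9
time: 21.2
ee_pos: [0.5446, 0.0521, 0.0588]
tcp_rot: [139.7, -0.1, -174.1]
wrist_force: [-13.8, 7.4, 7.0]
opening: 0.0197
grasp_force: 116.9
```

```bash
python3 -m inch '[[[0,0,0,0,5,0,0],[0,0,0,0,5,0,0],[0,0,0,0,0,0,0]]]'; python3 -c "
from h import *
o=bot.get_obs();print(o['torque'],o['tcp_rot'])"; python3 -m inch '[[[20,0,0,0,0,0,0],[30,0,0,0,0,0,0],[50,0,0,0,0,0,0],[50,0,0,0,0,0,0],[50,0,0,-25,0,0,0],[50,0,0,-35,0,0,0],[50,0,0,-35,0,0,0],[0,0,0,0,0,0,0]]]' 60;  python3 - <<'E'
from h import *
for n in('scene','top'):
    c=cam(n,n[0]+'8')
    print([(np.round(x['position'],1),round(x['conf'],2)) for x in finder.mark_of(n,'lever2_tip')])
lev(2,5)
E
```

```text
time: 21.58
ee_pos: [0.5446, 0.0516, 0.0589]
tcp_rot: [150.2, -0.1, -174.1]
wrist_force: [-9.5, -2.6, -2.2]
opening: 0.0203
grasp_force: 116.8
[-0.87729787  1.64005275  1.15285567] [ 1.50181776e+02 -8.40829831e-02 -1.74094128e+02]
time: 22.58
ee_pos: [0.5523, 0.0026, 0.142]
tcp_rot: [150.1, 0.2, -174.3]
wrist_force: [0.6, -0.0, -0.5]
opening: 0.0257
grasp_force: 0.0
[(array([348.3, 214.3]), 0.5)]
[(array([320.7, 145.9]), 0.44)]
0 [-20.5, 14.5, 4.0] [10.01, -0.03, 0.03]
1 [-20.5, 15.0, 1.4] [10.01, -0.03, 0.03]
2 [-20.5, 15.0, -1.2] [10.01, -0.03, 0.03]
```

```bash
python3 -m inch '[[[0,-10,14.5,0,10,0,0],[0,-18,15,0,10,0,0],[0,-20.5,15,0,10,0,0],[0,-12,0,0,0,0,0],[0,-15,0,0,0,0,0],[0,-15,0,0,0,0,0],[0,0,0,0,0,0,0]]]'|grep -E "ee_pos|wrist"; python3 -m inch '[[[0,-5,0,0,0,0,0],[0,-5,0,0,0,0,0]]]' |grep -E "ee_pos|wrist";python3 -m inch '[[[0,-5,0,0,0,0,0],[0,-5,0,0,0,0,0]]]' |grep -E "ee_pos|wrist"
```

```text
ee_pos: [0.6368, 0.0538, 0.1529]
wrist_force: [-0.3, -0.3, 0.3]
ee_pos: [0.6467, 0.0549, 0.1545]
wrist_force: [-0.2, -1.2, 0.5]
ee_pos: [0.6557, 0.056, 0.1545]
wrist_force: [-8.4, -0.6, 1.2]
```

```bash
python3 -m inch '[[[0,-4,0,0,0,0,0],[0,-4,0,0,0,0,0]]]' |grep -E "ee_pos|wrist";python3 -m inch '[[[0,-4,0,0,0,0,0],[0,-2,0,0,0,0,0]]]' |grep -E "ee_pos|wrist";python3 -m inch '[[[0,-3,0,0,0,0,0],[0,-2,0,0,0,0,0]]]' |grep -E "ee_pos|wrist"
```

```text
ee_pos: [0.6626, 0.0567, 0.1539]
wrist_force: [-13.7, -0.8, -0.4]
ee_pos: [0.6675, 0.0573, 0.1529]
wrist_force: [-16.3, -1.7, -1.3]
ee_pos: [0.6711, 0.0577, 0.152]
wrist_force: [-22.7, -1.6, -4.3]
```

```bash
python3 -m inch '[[[0,-3,0,0,0,0,0],[0,-3,0,0,0,0,0],[0,-2,0,0,0,0,0],[0,0,0,0,0,0,0]]]' |grep -E "ee_pos|wrist";python3 -m inch '[[[0,-3,0,0,0,0,0],[0,-2,0,0,0,0,0],[0,0,0,0,0,0,0],[0,0,0,0,0,0,0],[0,0,0,0,0,0,0],[0,0,0,0,0,0,0]]]' |grep -E "ee_pos|wrist"; python3 -c "
from h import *
c=cam('scene','s9');print(finder.mark_of('scene','lever2_tip')[:2])"; python3 -m inch '[[[0,5,0,0,0,0,0],[0,5,0,0,0,0,0],[0,10,0,0,0,0,0],[0,15,0,0,0,0,0],[0,20,0,0,0,0,0],[0,20,0,0,0,0,0],[0,20,0,0,0,0,0]]]' |grep -E "ee_pos|wrist"; python3 - <<'E'
from h import *
c=cam('scene','s10');print(finder.mark_of('scene','lever2_tip')[:2])
for v in(.6,.7,.8,.9,1): print(v,proj(c,[*lw(60+70*np.sin(v-.5),70),.105+.07*np.cos(v-.5)]))
a=cv2.imread('pics/s9.png')[185:245,320:380];b=cv2.imread('pics/s10.png')[185:245,320:380]
cv2.imwrite('pics/v10.png',cv2.resize(np.hstack([a,b]),(800,400),interpolation=2))
E
```

```text
ee_pos: [0.6747, 0.058, 0.151]
wrist_force: [-42.0, -3.8, -1.7]
ee_pos: [0.6753, 0.0581, 0.1508]
wrist_force: [-66.8, -6.5, 6.3]
[{'position': [352.5, 218.5], 'conf': 0.54}]
ee_pos: [0.5935, 0.0498, 0.1546]
wrist_force: [0.1, 0.4, 0.1]
[{'position': [348.9, 212.2], 'conf': 0.58}]
0.6 [347.34985614 213.60598819]
0.7 [349.15897948 215.0053986 ]
0.8 [350.92755774 216.56243453]
0.9 [352.63507756 218.26031601]
1 [354.26158558 220.08024441]
```

View pics/v10.png

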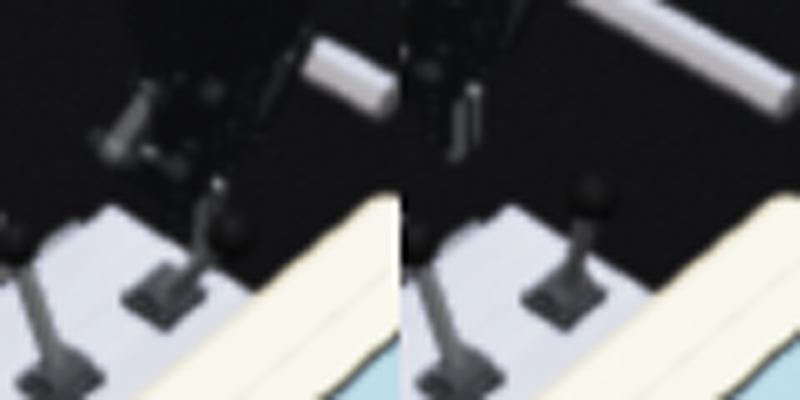

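```bash
python3 - <<'E'
from h import *
pre(2,-22,d=3)
EOF=0
s=None
E
```

```text
0 [15.8, -11.9, 9.0] [-10.0, 0.01, 0.03]
1 [15.8, -13.3, 6.8] [-10.0, 0.01, 0.03]
2 [15.8, -14.3, 4.4] [-10.0, 0.01, 0.03]
```

```bash
python3 -m inch '[[[50,15.8,-11.9,9,-10,0,0],[50,15.8,-13.3,6.8,-10,0,0],[50,15.8,-14.3,4.4,-10,0,0],[50,0,0,26,0,0,0],[50,0,0,26,0,0,0],[50,0,0,26,0,0,0],[50,0,0,0,0,0,0]]]' 100; python3 - <<'E'
from h import *
pre(2,-22,back=0,d=3)
E
```

```text
time: 28.1
ee_pos: [0.546, 0.0488, 0.0585]
tcp_rot: [150.0, -0.1, -174.2]
wrist_force: [-0.1, -0.4, 0.3]
opening: 0.0425
grasp_force: 0.0
0 [0.6, 0.6, -0.1] [0.04, -0.18, 0.06]
```

```bash
python3 -m inch '[[[25,0,0,0,0,0,0],[0,0,0,0,0,0,0],[0,0,0,0,0,0,0],[0,0,0,0,7.5,0,0],[0,0,0,0,7.5,0,0],[0,0,0,0,7.5,0,0],[0,0,0,0,7.5,0,0],[0,0,0,0,0,0,0]]]'; python3 - <<'E'
from h import *
o=bot.get_obs();print(o['torque'],o['tcp_rot'],o['wrist_force'])
ins(2,-22,z=61.5,d=3,tilt=0)
E
```

```text
time: 29.1
ee_pos: [0.5469, 0.0493, 0.0606]
tcp_rot: [-180.0, 0.1, -174.1]
wrist_force: [-0.6, -1.9, 0.3]
opening: 0.0195
grasp_force: 93.1
[-0.33149577 -0.07509835 -0.08199327] [-1.79959561e+02  9.70690549e-02 -1.74082206e+02] [-0.58644557 -1.94076553  0.27752988]
0 [1.5, -1.4, 2.1] [-0.04, 0.1, 0.22]
```

```bash
python3 -m inch '[[[0,-2,0,0,0,0,0],[0,-2,0,1,0,0,0],[0,0,0,0,0,0,0]]]'|grep -E "ee_pos|wrist"; python3 -m inch '[[[0,-3,0,0,0,0,0],[0,0,0,0,0,0,0]]]'|grep -E "ee_pos|wrist|open"
```

```text
ee_pos: [0.5473, 0.0483, 0.0587]
wrist_force: [-20.2, 1.0, 11.6]
ee_pos: [0.5474, 0.0482, 0.0584]
wrist_force: [-33.7, -0.8, 18.6]
opening: 0.0194
```

```bash
python3 -m inch '[[[0,2,0,0,0,0,0],[0,2,0,0,0,0,0],[50,0,0,0,0,0,0],[50,0,0,0,0,0,0],[50,0,0,0,0,0,0],[50,0,0,-30,0,0,0],[50,0,0,-40,0,0,0],[0,0,0,-23,0,0,0]]]' 60|grep -E "ee_pos|wrist"; python3 -m inch '[[[0,-25,4,0,0,0,0],[0,-25,0,0,0,0,0],[0,-20,0,0,0,0,0],[0,-15,0,0,0,0,0],[0,-7,0,0,0,0,0],[0,-5,0,0,0,0,0]]]'|grep -E "ee_pos|wrist";python3 -m inch '[[[0,-5,0,0,0,0,0],[0,-5,0,0,0,0,0]]]'|grep -E "ee_pos|wrist"; python3 -m inch '[[[0,-5,0,0,0,0,0],[0,-5,0,0,0,0,0]]]'|grep -E "ee_pos|wrist"
```

```text
ee_pos: [0.5502, 0.0485, 0.154]
wrist_force: [0.4, 0.6, -0.8]
ee_pos: [0.6457, 0.0623, 0.1518]
wrist_force: [-0.5, 1.0, 0.5]
ee_pos: [0.6552, 0.0633, 0.152]
wrist_force: [-3.8, -0.3, -0.9]
ee_pos: [0.6651, 0.0644, 0.1513]
wrist_force: [-5.1, -0.2, -2.1]
```

Much lower force now, as expected. Finish closing.

```bash
python3 -m inch '[[[0,-4,0,0,0,0,0],[0,-4,0,0,0,0,0],[0,-2,0,0,0,0,0]]]'|grep -E "ee_pos|wrist"; python3 -m inch '[[[0,-3,0,0,0,0,0],[0,0,0,0,0,0,0]]]'|grep -E "ee_pos|wrist"; python3 -m inch '[[[0,10,0,0,0,0,0],[0,25,0,0,0,0,0],[0,45,0,-30,0,0,0],[50,50,0,-30,0,0,0],[100,20,40,0,0,0,0],[100,20,40,0,0,0,0],[100,0,40,0,0,0,0],[100,0,0,0,0,0,0]]]'|grep -E "ee_pos|wrist"
python3 - <<'E'
from h import *
for n in('scene','top'):
    c=cam(n,n[0]+'11')
    for b in bars(c,n): print(n,b)
    print([(np.round(x['position'],1),round(x['conf'],2)) for x in finder.mark_of(n,'lever2_tip')])
    for v in(.8,.9,1): print(v,proj(c,[*lw(60+70*np.sin(v-.5),70),.105+.07*np.cos(v-.5)]))
a=cv2.imread('pics/t11.png')[125:205,300:370];b=cv2.imread('pics/s11.png')[180:270,280:390]
w=np.zeros((400,800,3),np.uint8);w[:,:350]=cv2.resize(a,(350,400),interpolation=2);w[:,350:]=cv2.resize(b,(489,400),interpolation=2)[:,:450]
cv2.imwrite('pics/v11.png',w)
E
```

```text
ee_pos: [0.6735, 0.0655, 0.1511]
wrist_force: [-18.2, -0.2, 1.2]
ee_pos: [0.674, 0.0656, 0.151]
wrist_force: [-27.5, 0.0, 3.7]
ee_pos: [0.4974, 0.1701, 0.2126]
wrist_force: [0.2, -0.5, -0.1]
scene (0.77, array([0.4905, 0.3147]), 3.9, np.float64(0.166), 273)
scene (0.52, array([0.494 , 0.4542]), 8.4, np.float64(0.159), 249)
scene (0.31, array([ 0.6283, -0.425 ]), -13.5, np.float64(0.07), 265)
[(array([351.2, 218.8]), 0.61)]
0.8 [350.92755774 216.56243453]
0.9 [352.63507756 218.26031601]
1 [354.26158558 220.08024441]
top (0.73, array([0.4992, 0.4555]), 9.9, np.float64(0.146), 224)
top (0.72, array([0.4958, 0.3152]), 6.1, np.float64(0.149), 249)
top (0.66, array([ 0.6941, -0.0906]), 21.3, np.float64(0.035), 45)
top (0.64, array([8.213e-01, 7.000e-04]), 5.3, np.float64(0.43), 7515)
top (0.48, array([0.5619, 0.048 ]), 4.7, np.float64(0.089), 140)
top (0.45, array([ 0.7033, -0.2812]), -33.3, np.float64(0.086), 280)
[(array([320.3, 141.8]), 0.65), (array([276.5, 251.9]), 0.42)]
0.8 [319.07093346 144.23281442]
0.9 [318.87858008 142.68251193]
1 [318.69665713 141.25424915]
```

View pics/v11.png

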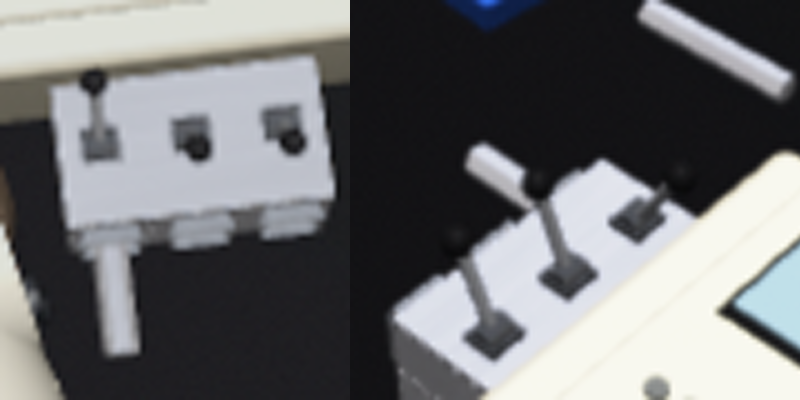

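```bash
python3 - <<'E'
from h import *
s=go(.4584,.3118,.07,-174.7)
E
```

```text
0 [6.2, 37.0, 35.5] [0.0, 0.01, 0.1]
1 [6.2, 37.0, 35.5] [0.0, 0.01, 0.1]
2 [6.3, 36.9, 35.5] [0.0, 0.01, 0.1]
3 [6.3, 36.9, 35.5] [0.0, 0.01, 0.1]
```

```bash
python3 -m inch '[[[100,6.2,37,35.5,0,0,0.1],[100,6.2,37,35.5,0,0,0.1],[100,6.3,36.9,35.5,0,0,0.1],[100,6.3,36.9,35.5,0,0,0.1],[100,0,0,0,0,0,0],[100,0,0,0,0,0,0]]]' 60|grep ee_pos; python3 -m inch '[[[100,0,0,31,0,0,0],[100,0,0,31,0,0,0],[30,0,0,0,0,0,0],[0,0,0,0,0,0,0],[0,0,0,0,0,0,0],[0,0,0,0,0,0,0],[0,0,0,0,0,0,0]]]'|grep -vE tcp;python3 -m inch '[[[0,0,0,-20,0,0,0],[0,0,0,-25,0,0,0],[0,0,0,-25,0,0,0],[0,0,0,0,0,0,0]]]'; python3 - <<'E'
from h import *
ins(1,-106,d=3,tilt=0,z=78)
E
```

```text
ee_pos: [0.4584, 0.312, 0.0706]
time: 35.52
ee_pos: [0.4588, 0.3129, 0.01]
wrist_force: [-1.1, -2.0, 7.6]
opening: 0.0221
grasp_force: 58.7
time: 36.02
ee_pos: [0.4589, 0.3133, 0.0802]
tcp_rot: [179.9, 0.2, -174.6]
wrist_force: [-0.4, -0.0, -2.0]
opening: 0.0221
grasp_force: 59.4
0 [3.2, -49.0, 0.6] [0.02, 0.03, -0.04]
1 [3.2, -49.0, 0.6] [0.02, 0.03, -0.04]
2 [3.3, -49.0, 0.7] [0.02, 0.03, -0.04]
3 [3.3, -49.0, 0.7] [0.02, 0.03, -0.04]
4 [3.3, -49.0, 0.7] [0.02, 0.03, -0.04]
5 [3.4, -49.0, 0.7] [0.02, 0.03, -0.04]
6 [3.4, -49.0, 0.7] [0.02, 0.03, -0.04]
```

```bash
python3 -m inch '[[[0,3.2,-35,-35,0,0,0],[0,3.2,-49,0,0,0,0],[0,3.2,-49,0,0,0,0],[0,3.3,-49,0,0,0,0],[0,3.3,-49,0,0,0,0],[0,3.3,-49,0,0,0,0],[0,3.4,-49,0,0,0,0],[0,0,-14,0,0,0,0]]]'|grep ee_pos; python3 -m inch '[[[0,0,0,0,0,0,0],[0,0,0,0,0,0,0]]]'; python3 - <<'E'
from h import *
ins(1,-106,d=2,tilt=0,z=62.5)
E
```

```text
ee_pos: [0.4667, -0.0333, 0.1118]
time: 37.28
ee_pos: [0.4671, -0.0302, 0.1124]
tcp_rot: [180.0, -0.0, -174.6]
wrist_force: [-0.2, 0.5, -1.4]
opening: 0.0217
grasp_force: 59.5
0 [-1.8, -0.3, 51.9] [0.04, -0.02, -0.27]
```

```bash
python3 -m inch '[[[0,-1,0,26,0,0,-0.27],[0,-0.8,0,26,0,0,0],[0,0,0,0,0,0,0],[0,0,0,0,0,0,0],[0,0,0,0,0,0,0]]]'|grep -E "ee_pos|rot"; python3 - <<'E'
from h import *
ins(1,-106,d=2,tilt=0,z=62.5)
T=cam('top','t12')
a=cv2.imread('pics/t12.png')[160:222,310:360];cv2.imwrite('pics/v12.png',cv2.resize(a,(480,595),interpolation=2))
E
```

```text
ee_pos: [0.4697, -0.0307, 0.0621]
tcp_rot: [-180.0, 0.1, -174.3]
0 [0.8, 0.5, 1.6] [-0.0, 0.12, -0.02]
```

View pics/v12.png

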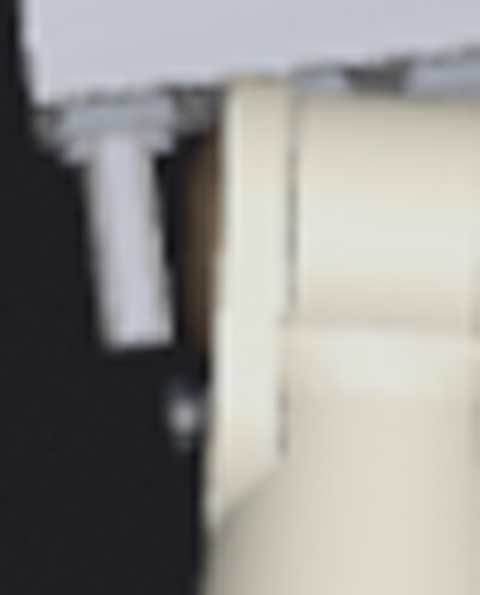

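```bash
python3 -m inch '[[[0,-10,0.5,1.6,0,0,0],[0,-10,0,0,0,0,0],[0,-10,0,0,0,0,0],[0,-10,0,0,0,0,0],[0,-10,0,0,0,0,0],[0,-10,0,0,0,0,0],[0,0,0,0,0,0,0]]]'|grep -vE rot;python3 -m inch '[[[0,-8,0,0,0,0,0],[0,-8,0,0,0,0,0],[0,0,0,0,0,0,0]]]'|grep -vE rot;python3 -m inch '[[[0,-4,0,0,0,0,0],[0,-4,0,0,0,0,0],[0,0,0,0,0,0,0]]]'|grep -vE rot
```

```text
time: 38.83
ee_pos: [0.5297, -0.0244, 0.0593]
wrist_force: [0.7, 0.9, -0.0]
opening: 0.0219
grasp_force: 59.6
time: 39.2
ee_pos: [0.5454, -0.0229, 0.0594]
wrist_force: [0.5, 0.5, -0.9]
opening: 0.022
grasp_force: 59.7
time: 39.58
ee_pos: [0.553, -0.0221, 0.0594]
wrist_force: [1.1, -0.1, -0.0]
opening: 0.0223
grasp_force: 59.7
```

```bash
python3 -m inch '[[[0,-4,0,0,0,0,0],[0,0,0,0,0,0,0],[0,0,0,0,0,0,0]]]'|grep -E "ee|wri";python3 -m inch '[[[0,-4,0,0,0,0,0],[0,0,0,0,0,0,0],[0,0,0,0,0,0,0]]]'|grep -E "ee|wri";python3 -m inch '[[[0,-3,0,0,0,0,0],[0,0,0,0,0,0,0],[0,0,0,0,0,0,0]]]'|grep -E "ee|wri"
```

```text
ee_pos: [0.5556, -0.0219, 0.0591]
wrist_force: [-5.8, -0.4, 2.6]
ee_pos: [0.5558, -0.0219, 0.0585]
wrist_force: [-24.6, -2.3, 11.7]
ee_pos: [0.5559, -0.0219, 0.0581]
wrist_force: [-39.0, -4.3, 18.8]
```

```bash
python3 -m inch '[[[0,3,0,0,0,0,0],[0,3,0,0,0,0,0],[50,0,0,0,0,0,0],[50,0,0,0,0,0,0],[50,0,0,0,0,0,0],[50,0,0,-30,0,0,0],[50,0,0,-40,0,0,0],[0,0,0,-22,0,0,0]]]' 60|grep -E "ee_pos|wrist"; python3 -m inch '[[[0,-20,0,0,0,0,0],[0,-20,0,0,0,0,0],[0,-20,0,0,0,0,0],[0,-20,0,0,0,0,0],[0,-7,0,0,0,0,0],[0,-7,0,0,0,0,0],[0,-7,0,0,0,0,0],[0,-7,0,0,0,0,0]]]'|grep -E "ee_pos|wrist";python3 -m inch '[[[0,-6,0,0,0,0,0],[0,-4,0,0,0,0,0]]]'|grep -E "ee_pos|wrist"; python3 - <<'E'
from h import *
lev(1,71,z=.152)
E
```

```text
ee_pos: [0.5582, -0.0217, 0.1535]
wrist_force: [0.1, 0.4, 0.4]
ee_pos: [0.6652, -0.011, 0.1514]
wrist_force: [-4.7, 1.1, 0.8]
ee_pos: [0.6746, -0.01, 0.1504]
wrist_force: [-6.1, 0.3, -1.3]
0 [-5.3, 0.2, -1.6] [0.02, -0.11, -0.04]
```

Low force – bar is flat. Finish and retreat towards bar C.

```bash
python3 -m inch '[[[0,-4,0,0,0,0,0],[0,-3,0,0,0,0,0],[0,-2,0,0,0,0,0]]]'|grep -E "ee_pos|wrist"; python3 -m inch '[[[0,-3,0,0,0,0,0],[0,-2,0,0,0,0,0],[0,0,0,0,0,0,0]]]'|grep -E "ee_pos|wrist"; python3 -m inch '[[[0,10,0,0,0,0,0],[0,25,0,0,0,0,0],[0,45,0,-30,0,0,0],[50,50,0,-30,0,0,0],[100,20,45,0,0,0,0],[100,20,55,0,0,0,0],[100,0,55,0,0,0,0],[100,0,55,0,0,0,0]]]'|grep -E "ee_pos|wrist"
python3 - <<'E'
from h import *
for n in('scene','top'):
    c=cam(n,n[0]+'13')
    for b in bars(c,n): print(n,b)
    for k in('lever1_tip',): print(k,[(np.round(x['position'],1),round(x['conf'],2)) for x in finder.mark_of(n,k)])
    for v in(.8,.9,1): print(v,proj(c,[*lw(60+70*np.sin(v-.5),0),.105+.07*np.cos(v-.5)]))
a=cv2.imread('pics/t13.png')[125:205,300:370];b=cv2.imread('pics/s13.png')[180:270,280:390]
w=np.zeros((400,800,3),np.uint8);w[:,:350]=cv2.resize(a,(350,400),interpolation=2);w[:,350:]=cv2.resize(b,(489,400),interpolation=2)[:,:450]
cv2.imwrite('pics/v13.png',w)
E
```

```text
ee_pos: [0.6811, -0.0094, 0.15]
wrist_force: [-22.6, -0.8, 2.0]
ee_pos: [0.682, -0.0093, 0.1498]
wrist_force: [-39.9, -3.3, 7.9]
ee_pos: [0.4992, 0.1854, 0.212]
wrist_force: [0.8, 0.2, 0.6]
scene (0.65, array([0.4898, 0.0056]), -6.9, np.float64(0.048), 71)
scene (0.62, array([0.495, 0.08 ]), 4.0, np.float64(0.075), 116)
lever1_tip [(array([336.4, 232.6]), 0.54)]
0.8 [334.65876755 229.05264739]
0.9 [336.39683202 230.83217372]
1 [338.05963945 232.73171129]
top (0.72, array([0.4982, 0.4561]), 10.6, np.float64(0.143), 225)
top (0.71, array([0.562 , 0.0485]), 5.6, np.float64(0.089), 150)
top (0.67, array([8.183e-01, 5.000e-04]), 6.0, np.float64(0.433), 7598)
top (0.61, array([ 0.5733, -0.0228]), 5.1, np.float64(0.082), 113)
top (0.54, array([ 0.6935, -0.0917]), 24.7, np.float64(0.04), 60)
top (0.42, array([ 0.703 , -0.2797]), -32.2, np.float64(0.084), 275)
lever1_tip [(array([336. , 138.6]), 0.61), (array([416.1, 202.4]), 0.58)]
0.8 [337.93009882 142.16345739]
0.9 [337.70246699 140.61819855]
1 [337.4795213 139.1955046]
```

View pics/v13.png

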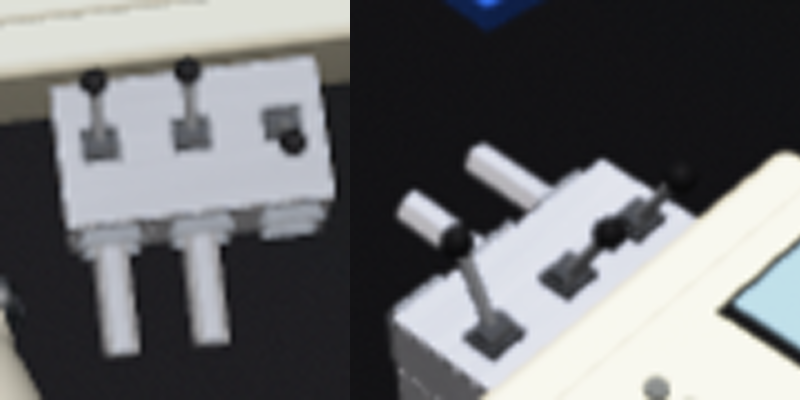

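```bash
python3 - <<'E'
from h import *
s=go(.4621,.4497,.07,-170.5)
E
```

```text
0 [1.9, 44.8, 23.6] [0.0, 0.01, -0.64]
1 [1.3, 44.9, 23.6] [0.0, 0.01, -0.64]
2 [0.8, 44.9, 23.6] [0.0, 0.01, -0.64]
3 [0.3, 44.9, 23.6] [0.0, 0.01, -0.64]
4 [-0.2, 44.9, 23.6] [0.0, 0.01, -0.64]
5 [-0.7, 44.9, 23.6] [0.0, 0.01, -0.64]
```

```bash
python3 -m inch '[[[60,1.9,44.8,23.6,0,0,-0.64],[60,1.3,44.9,23.6,0,0,-0.64],[60,0.8,44.9,23.6,0,0,-0.64],[60,0.3,44.9,23.6,0,0,-0.64],[60,-0.2,44.9,23.6,0,0,-0.64],[60,-0.7,44.9,23.6,0,0,-0.64],[60,0,0,0,0,0,0],[60,0,0,0,0,0,0]]]' 60|grep -E "ee_pos|rot|open"; python3 - <<'E'
from h import *
T=cam('scene')
for b in bars(T,'scene'): print(b)
go(.4621,.4497,.008,-170.5)
E
```

```text
ee_pos: [0.4625, 0.4493, 0.0699]
tcp_rot: [-180.0, 0.0, -170.6]
opening: 0.0513
(0.61, array([0.4953, 0.4552]), 8.8, np.float64(0.155), 237)
(0.5, array([0.4946, 0.0803]), 5.3, np.float64(0.067), 92)
0 [0.4, 0.2, 31.4] [0.02, 0.04, -0.06]
1 [0.3, 0.3, 31.4] [0.02, 0.04, -0.06]
```

```bash
python3 -m inch '[[[60,0,0,31,0,0,0],[60,0,0,31,0,0,0],[20,0,0,0,0,0,0],[0,0,0,0,0,0,0],[0,0,0,0,0,0,0],[0,0,0,0,0,0,0],[0,0,0,0,0,0,0]]]'|grep -vE tcp;python3 -m inch '[[[0,0,0,-25,0,0,0],[0,0,0,-35,0,0,0],[0,0,0,-45,0,0,0],[0,0,0,0,0,0,0],[0,0,0,0,0,0,0]]]'; python3 - <<'E'
from h import *
ins(0,-108,d=2,tilt=0,z=115)
E
```

```text
time: 46.98
ee_pos: [0.4621, 0.4507, 0.0088]
wrist_force: [0.5, -0.8, 3.6]
opening: 0.022
grasp_force: 59.4
time: 47.6
ee_pos: [0.4614, 0.4502, 0.1121]
tcp_rot: [-180.0, -0.0, -170.5]
wrist_force: [0.1, -0.5, -1.6]
opening: 0.0219
grasp_force: 59.1
0 [7.1, -49.5, -0.1] [-0.0, -0.0, 0.35]
1 [6.8, -49.6, -0.1] [-0.0, -0.0, 0.35]
2 [6.5, -49.6, -0.1] [-0.0, -0.0, 0.35]
3 [6.2, -49.7, -0.1] [-0.0, -0.0, 0.35]
4 [5.9, -49.7, -0.1] [-0.0, -0.0, 0.35]
5 [5.6, -49.7, -0.1] [-0.0, -0.0, 0.35]
6 [5.3, -49.8, -0.1] [-0.0, -0.0, 0.35]
7 [5.0, -49.8, -0.1] [-0.0, -0.0, 0.35]
8 [4.7, -49.8, -0.1] [-0.0, -0.0, 0.35]
9 [4.4, -49.8, -0.1] [-0.0, -0.0, 0.35]
10 [4.1, -49.9, -0.1] [-0.0, -0.0, 0.35]
```

```bash
python3 -m inch '[[[0,7.1,-49.5,0,0,0,0.35],[0,6.8,-49.6,0,0,0,0.35],[0,6.5,-49.6,0,0,0,0.35],[0,6.2,-49.7,0,0,0,0.35],[0,5.9,-49.7,0,0,0,0.35],[0,5.6,-49.7,0,0,0,0.35],[0,5.3,-49.8,0,0,0,0.35],[0,5,-49.8,0,0,0,0.35]]]'|grep -vE wrist;python3 -m inch '[[[0,4.7,-49.8,0,0,0,0.35],[0,4.4,-49.8,0,0,0,0.35],[0,4.1,-49.9,0,0,0,0.35],[0,0,0,0,0,0,0],[0,0,0,0,0,0,0]]]'; python3 - <<'E'
from h import *
ins(0,-108,d=2,tilt=0,z=62.5)
E
```

```text
time: 48.6
ee_pos: [0.4698, 0.0484, 0.111]
tcp_rot: [180.0, -0.1, -173.3]
opening: 0.0223
grasp_force: 59.2
time: 49.22
ee_pos: [0.4736, -0.0998, 0.1114]
tcp_rot: [179.9, -0.1, -174.4]
wrist_force: [0.2, -0.3, -2.2]
opening: 0.0222
grasp_force: 59.3
0 [-0.3, -0.5, 50.9] [0.07, -0.11, -0.1]
```

```bash
python3 -m inch '[[[0,-0.3,-0.5,25.5,0,0,0],[0,0,0,25.5,0,0,0],[0,0,0,0,0,0,0],[0,0,0,0,0,0,0],[0,-10,0,0,0,0,0],[0,-10,0,0,0,0,0]]]'|grep -E "ee_pos|rot|wri";python3 -m inch '[[[0,-10,0,0,0,0,0],[0,-10,0,0,0,0,0],[0,-10,0,0,0,0,0],[0,-10,0,0,0,0,0],[0,0,0,0,0,0,0]]]'|grep -E "ee|wri";python3 -m inch '[[[0,-8,0,0,0,0,0],[0,-8,0,0,0,0,0],[0,0,0,0,0,0,0]]]'|grep -E "ee|wri";python3 -m inch '[[[0,-4,0,0,0,0,0],[0,-4,0,0,0,0,0],[0,0,0,0,0,0,0]]]'|grep -vE rot
```

```text
ee_pos: [0.4959, -0.0984, 0.0625]
tcp_rot: [-180.0, 0.1, -174.4]
wrist_force: [-0.5, 1.0, -1.5]
ee_pos: [0.5349, -0.0945, 0.0615]
wrist_force: [0.5, -0.6, -1.5]
ee_pos: [0.5508, -0.0929, 0.0616]
wrist_force: [-0.2, 0.1, -1.5]
time: 51.35
ee_pos: [0.5585, -0.0922, 0.0617]
wrist_force: [-0.3, -0.8, -1.1]
opening: 0.0222
grasp_force: 59.3
```

```bash
python3 -m inch '[[[0,-4,0,0.7,0,0,0],[0,0,0,0,0,0,0],[0,0,0,0,0,0,0]]]'|grep -E "ee|wri";python3 -m inch '[[[0,-4,0,0,0,0,0],[0,0,0,0,0,0,0],[0,0,0,0,0,0,0]]]'|grep -E "ee|wri";python3 -m inch '[[[0,-3,0,0,0,0,0],[0,0,0,0,0,0,0],[0,0,0,0,0,0,0]]]'|grep -E "ee|wri"
```

```text
ee_pos: [0.5622, -0.0918, 0.0609]
wrist_force: [0.2, 0.0, -1.3]
ee_pos: [0.563, -0.0917, 0.0597]
wrist_force: [-13.7, -1.8, -0.6]
ee_pos: [0.5631, -0.0916, 0.0586]
wrist_force: [-26.2, -4.0, 0.8]
```

```bash
python3 -m inch '[[[0,3,0,0,0,0,0],[0,3,0,0,0,0,0],[50,0,0,0,0,0,0],[50,0,0,0,0,0,0],[50,0,0,0,0,0,0],[50,0,0,-30,0,0,0],[50,0,0,-40,0,0,0],[0,0,0,-21,0,0,0]]]' 60|grep -E "ee_pos|wrist"; python3 -m inch '[[[0,-20,0,0,0,0,0],[0,-20,0,0,0,0,0],[0,-20,0,0,0,0,0],[0,-20,0,0,0,0,0],[0,-7,0,0,0,0,0],[0,-7,0,0,0,0,0],[0,-7,0,0,0,0,0],[0,-7,0,0,0,0,0]]]'|grep -E "ee_pos|wrist";python3 -m inch '[[[0,-6,0,0,0,0,0],[0,-4,0,0,0,0,0]]]'|grep -E "ee_pos|wrist"
```

```text
ee_pos: [0.5639, -0.0918, 0.1544]
wrist_force: [0.7, 0.3, 0.3]
ee_pos: [0.6709, -0.081, 0.1522]
wrist_force: [-3.2, 0.5, 1.6]
ee_pos: [0.6805, -0.08, 0.1512]
wrist_force: [-5.3, -0.1, -1.6]
```

```bash
python3 -m inch '[[[0,-4,0,0,0,0,0],[0,-3,0,0,0,0,0],[0,-2,0,0,0,0,0]]]'|grep -E "ee_pos|wrist"; python3 -m inch '[[[0,-3,0,0,0,0,0],[0,-2,0,0,0,0,0],[0,0,0,0,0,0,0]]]'|grep -E "ee_pos|wrist"; python3 -m inch '[[[0,10,0,0,0,0,0],[0,25,0,0,0,0,0],[0,45,0,-30,0,0,0],[50,50,0,-30,0,0,0],[100,40,40,0,0,0,0],[100,30,40,0,0,0,0],[100,0,40,0,0,0,0],[100,0,0,0,0,0,0]]]'|grep -E "ee_pos|wrist"
python3 - <<'E'
from h import *
np.set_printoptions(precision=4,suppress=True)
C={}
for n in('scene','top'):
    c=C[n]=cam(n,n[0]+'14')
    for b in bars(c,n,.066): print(n,b)
    for k in('lever0_tip',): print(k,[(np.round(x['position'],1),round(x['conf'],2)) for x in finder.mark_of(n,k)])
    for v in(.8,.9,1): print(v,proj(c,[*lw(60+70*np.sin(v-.5),-70),.105+.07*np.cos(v-.5)]))
    for k in('bottle','jar','well_left','well_right'):
        print(k,[(np.round(x['position'],1),round(x['conf'],2),atz(c,x['position'],.004)) for x in finder.mark_of(n,k)[:3]])
    for k in('bottle','jar'): print([(round(o['conf'],2),np.round(o['extent'],1)) for o in finder.outline_of(n,k)[:2]])
a=cv2.imread('pics/t14.png')[125:225,300:440];b=cv2.imread('pics/s14.png')[190:310,180:360]
w=np.vstack([cv2.resize(a,(420,300),interpolation=2),cv2.resize(b,(450,300),interpolation=2)[:,:420]])
cv2.imwrite('pics/v14.png',w)
E
```

```text
ee_pos: [0.6882, -0.0793, 0.1508]
wrist_force: [-10.8, -1.0, -1.0]
ee_pos: [0.6896, -0.0792, 0.1506]
wrist_force: [-29.5, -2.1, 4.5]
ee_pos: [0.4839, 0.023, 0.2128]
wrist_force: [-0.1, 0.3, -0.1]
scene (0.64, array([ 0.5451, -0.0242]), 2.6, np.float64(0.069), 128)
scene (0.57, array([ 0.5519, -0.0931]), 1.1, np.float64(0.074), 157)
scene (0.52, array([0.8126, 0.0152]), -51.2, np.float64(0.506), 15246)
lever0_tip [(array([206.2, 279.9]), 0.69), (array([322.9, 247. ]), 0.62)]
0.8 [317.2141 242.4495]
0.9 [318.9829 244.3184]
1 [320.6833 246.3047]
bottle [(array([229.3, 264.4]), 0.7, array([ 0.4717, -0.2439,  0.004 ])), (array([205.7, 280.3]), 0.57, array([ 0.4789, -0.3286,  0.004 ]))]
jar [(array([206.7, 280.8]), 0.65, array([ 0.4825, -0.3272,  0.004 ])), (array([311.7, 179.5]), 0.34, array([0.3099, 0.2226, 0.004 ]))]
well_left [(array([227.6, 265. ]), 0.88, array([ 0.4704, -0.2491,  0.004 ]))]
well_right [(array([209.3, 279.7]), 0.56, array([ 0.4839, -0.3194,  0.004 ]))]
[(0.71, array([228. , 253. ,  16.4,  30.7]))]
[(0.84, array([204.8, 272.8,  21.1,  27.6]))]
top (0.68, array([ 0.5663, -0.0915]), 2.5, np.float64(0.08), 127)
lever0_tip [(array([355.8, 135.5]), 0.62), (array([356.1, 176.1]), 0.43), (array([334.4, 141.3]), 0.33)]
0.8 [356.7509 140.1118]
0.9 [356.4882 138.572 ]
1 [356.2245 137.1551]
bottle [(array([396.1, 204.6]), 0.62, array([ 0.4772, -0.2393,  0.004 ]))]
jar [(array([419.6, 202. ]), 0.57, array([ 0.4863, -0.3332,  0.004 ]))]
well_left [(array([398.4, 205.4]), 0.71, array([ 0.4739, -0.2483,  0.004 ]))]
well_right [(array([418.7, 203.6]), 0.59, array([ 0.4799, -0.3293,  0.004 ])), (array([240.5, 156.1]), 0.25, array([0.6821, 0.3787, 0.004 ]))]
[(0.79, array([396.1, 202.9,  13.3,  13.9])), (0.61, array([419.6, 201. ,  14.6,  16. ]))]
[(0.46, array([420.7, 202.3,  16. ,  17.3]))]
```

View pics/v14.png

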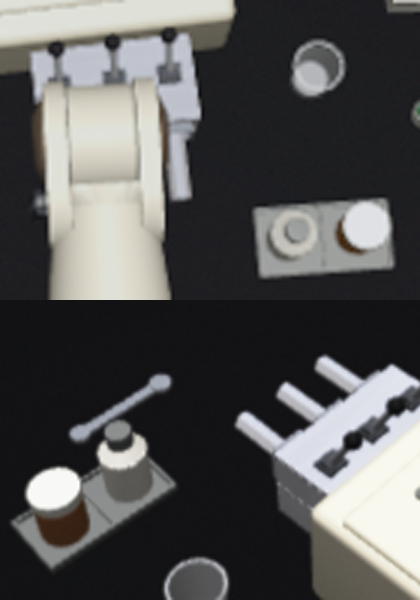

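```bash
python3 - <<'E'
from h import *
np.set_printoptions(precision=4,suppress=True)
T=cam('top')
P=np.array([atz(T,p,.01)[:2] for p in((385,194.3),(428.7,191),(431.3,214),(387.3,217.3))]);print(P)
c=P.mean(0);e=(P[0]+P[3]-P[1]-P[2])/2;print('c',c,'y axis',np.degrees(np.arctan2(-e[0],e[1])),np.linalg.norm(e),np.linalg.norm(P[0]-P[3]))
e/=np.linalg.norm(e);print('L',c+.043*e,'R',c-.043*e)
print('bottle',atz(T,(397.7,202.4),.07),'cap',atz(T,(300+297/3-.3,125+231/3-.3),.104),'jar',atz(T,(421.7,200),.078))
E
```

```text
[[ 0.518  -0.1959]
 [ 0.529  -0.3703]
 [ 0.4371 -0.3764]
 [ 0.4266 -0.202 ]]
c [ 0.4777 -0.2861] y axis 3.5162390279803217 0.17473563506649184 0.09167951930486065
L [ 0.475  -0.2432] R [ 0.4803 -0.3291]
bottle [ 0.4766 -0.2361  0.07  ] cap [ 0.4744 -0.2348  0.104 ] jar [ 0.4834 -0.3272  0.078 ]
```

```bash
python3 - <<'E'
from h import *
s=go(.475,-.239,.19,93.5)
E
```

```text
0 [3.8, -28.7, 2.4] [0.0, 0.0, 10.24]
1 [-1.4, -28.9, 2.4] [0.0, 0.0, 10.24]
2 [-6.5, -28.2, 2.4] [0.0, 0.0, 10.24]
3 [-11.4, -26.6, 2.4] [0.0, 0.0, 10.24]
4 [-15.9, -24.1, 2.4] [0.0, 0.0, 10.24]
5 [-19.9, -20.9, 2.4] [0.0, 0.0, 10.24]
6 [-23.3, -17.0, 2.4] [0.0, 0.0, 10.24]
7 [-26.0, -12.6, 2.4] [0.0, 0.0, 10.24]
8 [-27.8, -7.8, 2.4] [0.0, 0.0, 10.24]
```

```bash
python3 -m inch '[[[100,3.8,-28.7,2.4,0,0,10.24],[100,-1.4,-28.9,2.4,0,0,10.24],[100,-6.5,-28.2,2.4,0,0,10.24],[100,-11.4,-26.6,2.4,0,0,10.24],[100,-15.9,-24.1,2.4,0,0,10.24],[100,-19.9,-20.9,2.4,0,0,10.24],[100,-23.3,-17,2.4,0,0,10.24],[100,-26,-12.6,2.4,0,0,10.24]]]' 40|grep xx;python3 -m inch '[[[100,-27.8,-7.8,2.4,0,0,10.24],[100,0,0,0,0,0,0],[100,0,0,0,0,0,0]]]'; python3 - <<'E'
from h import *
c=cam('scene')
for k in('bottle','jar'): print(k,[(np.round(x['position'],1),round(x['conf'],2),atz(c,x['position'],.004)) for x in finder.mark_of('scene',k)[:2]])
go(.475,-.239,.040,93.5)
E
```

```text
time: 58.8
ee_pos: [0.475, -0.2386, 0.1903]
tcp_rot: [180.0, -0.0, 93.6]
wrist_force: [-1.0, -0.1, -0.6]
opening: 0.0856
grasp_force: 0.0
bottle [(array([230. , 264.8]), 0.92, array([ 0.47450326, -0.24302848,  0.004     ]))]
jar [(array([206.8, 280.1]), 0.96, array([ 0.4804062 , -0.32572684,  0.004     ]))]
0 [-0.3, -0.1, 50.2] [0.01, -0.0, 0.04]
1 [-0.3, -0.1, 50.2] [0.01, -0.0, 0.04]
2 [-0.3, -0.1, 50.2] [0.01, -0.0, 0.04]
```

```bash
python3 -m inch '[[[100,-2,0,50,0,0,0],[100,0,0,50,0,0,0],[100,0,0,30,0,0,0],[100,0,0,20,0,0,0],[60,0,0,0,0,0,0],[30,0,0,0,0,0,0],[0,0,0,0,0,0,0],[0,0,0,0,0,0,0]]]'; python3 -m inch '[[[0,0,0,-10,0,0,0],[0,0,0,-20,0,0,0],[0,0,0,0,0,0,0]]]'; python3 - <<'E'
from h import *
go(.43,-.11,.08,93.5)
E
```

```text
time: 59.95
ee_pos: [0.4758, -0.2411, 0.0414]
tcp_rot: [179.9, 0.0, 93.5]
wrist_force: [0.5, 0.5, 4.4]
opening: 0.0571
grasp_force: 43.4
time: 60.32
ee_pos: [0.4761, -0.2414, 0.0721]
tcp_rot: [179.8, 0.1, 93.5]
wrist_force: [0.6, -0.2, -1.8]
opening: 0.0569
grasp_force: 43.1
0 [44.7, -12.7, -2.7] [0.05, 0.02, -0.01]
1 [44.7, -12.7, -2.7] [0.05, 0.02, -0.01]
2 [44.7, -12.7, -2.7] [0.05, 0.02, -0.01]
```

```bash
python3 -m inch '[[[0,30,-8,-5,0,0,0],[0,40,-12,0,0,0,0],[0,40,-12,0,0,0,0],[0,24,-6,0,0,0,0],[0,0,0,0,0,0,0],[0,0,0,20,0,0,0],[0,0,0,14,0,0,0],[0,0,0,0,0,0,0]]]'; python3 - <<'E'
from h import *
go(.43,-.11,.039,93.5)
E
```

```text
time: 61.32
ee_pos: [0.4284, -0.1097, 0.04]
tcp_rot: [-179.9, -0.1, 93.4]
wrist_force: [-0.5, -0.5, -2.0]
opening: 0.0572
grasp_force: 43.2
0 [-0.4, 1.6, 1.0] [-0.13, -0.05, -0.05]
```

```bash
python3 -m inch '[[[0,0,0,2.2,0,0,0],[0,0,0,0,0,0,0],[80,0,0,0,0,0,0],[100,0,0,0,0,0,0],[100,0,0,0,0,0,0],[100,0,0,-50,0,0,0],[100,0,0,-50,0,0,0],[100,0,0,-50,0,0,0]]]'; python3 -m inch '[[[100,0,0,0,0,0,0],[100,-45,0,0,0,0,0],[100,-20,0,0,0,0,0],[100,0,0,0,0,0,0]]]'; python3 - <<'E'
from h import *
for n in('scene','top'):
    c=cam(n,n[0]+'15')
    for k in('bottle','jar','well_left','well_right'): print(k,[(np.round(x['position'],1),round(x['conf'],2),atz(c,x['position'],.004 if k!='bottle' else 0)) for x in finder.mark_of(n,k)[:2]])
go(.482,-.327,.19,93.5)
E
```

```text
time: 62.32
ee_pos: [0.429, -0.1094, 0.1908]
tcp_rot: [180.0, -0.0, 93.5]
wrist_force: [0.8, 0.0, -0.4]
opening: 0.0854
grasp_force: 0.0
time: 62.82
ee_pos: [0.4328, -0.1751, 0.1881]
tcp_rot: [-179.9, -0.0, 93.4]
wrist_force: [-0.2, -0.1, -0.9]
opening: 0.0856
grasp_force: 0.0
bottle [(array([257.6, 237.7]), 0.58, array([ 0.43040591, -0.11208993,  0.        ])), (array([206.5, 279.5]), 0.19, array([ 0.47459632, -0.32442714,  0.        ]))]
jar [(array([208.3, 281.8]), 0.9, array([ 0.48887924, -0.32534329,  0.004     ])), (array([226.7, 264.2]), 0.67, array([ 0.46580892, -0.24957126,  0.004     ]))]
well_left [(array([227.6, 265.4]), 0.8, array([ 0.47175994, -0.24989052,  0.004     ]))]
well_right [(array([207.6, 282.9]), 0.89, array([ 0.49111987, -0.32885405,  0.004     ]))]
bottle [(array([363.5, 216.6]), 0.57, array([ 0.43177231, -0.10935965,  0.        ])), (array([357.3, 173.3]), 0.47, array([ 0.60599831, -0.08905903,  0.        ]))]
jar [(array([337.6, 170.8]), 0.74, array([ 0.61637614, -0.0104049 ,  0.004     ])), (array([355.3, 134.5]), 0.62, array([ 0.76521771, -0.08467848,  0.004     ]))]
well_left []
well_right [(array([181.9, 214. ]), 0.57, array([0.45046378, 0.60972781, 0.004     ])), (array([419.3, 203. ]), 0.54, array([ 0.48228991, -0.33181282,  0.004     ]))]
0 [-51.9, 13.1, -0.3] [0.01, -0.0, 0.0]
1 [-51.9, 13.1, -0.3] [0.01, -0.0, 0.0]
2 [-51.9, 13.1, -0.3] [0.01, -0.0, 0.0]
```

```bash
python3 -m inch '[[[100,-50,13,0,0,0,0],[100,-50,13,0,0,0,0],[100,-52,15,0,0,0,0],[100,0,0,0,0,0,0],[100,0,0,40,0,0,0],[100,0,0,40,0,0,0],[100,0,0,0,0,0,0]]]'; python3 - <<'E'
from h import *
go(.4835,-.327,.024,93.5)
c=cam('scene')
for k in('jar',): print(k,[(np.round(x['position'],1),round(x['conf'],2),atz(c,x['position'],.004)) for x in finder.mark_of('scene',k)[:2]])
E
```

```text
time: 64.2
ee_pos: [0.4817, -0.3219, 0.1066]
tcp_rot: [-179.8, -0.2, 93.5]
wrist_force: [0.4, -0.2, -0.3]
opening: 0.0856
grasp_force: 0.0
0 [-2.8, 0.9, 41.3] [-0.11, -0.1, 0.01]
1 [-2.7, 0.8, 41.3] [-0.11, -0.1, 0.01]
jar [(array([207.8, 280. ]), 0.59, array([ 0.4820081 , -0.32328484,  0.004     ]))]
```

```bash
python3 -m inch '[[[100,-2,0.9,35,0,0,0],[100,-2,0.8,30,0,0,0],[100,0,0,16,0,0,0],[60,0,0,0,0,0,0],[30,0,0,0,0,0,0],[0,0,0,0,0,0,0],[0,0,0,0,0,0,0]]]' 45;  python3 -m inch '[[[0,0,0,-15,0,0,0],[0,0,0,-25,0,0,0],[0,0,0,0,0,0,0],[0,0,0,0,0,0,0]]]'; python3 - <<'E'
from h import *
go(.475,-.243,.065,93.5)
E
```

```text
time: 65.18
ee_pos: [0.4859, -0.328, 0.03]
tcp_rot: [179.9, 0.1, 93.5]
wrist_force: [-1.6, -0.1, 7.4]
opening: 0.0589
grasp_force: 48.8
time: 65.68
ee_pos: [0.4851, -0.3274, 0.0676]
tcp_rot: [-180.0, -0.0, 93.5]
wrist_force: [-0.1, 0.3, -2.3]
opening: 0.0589
grasp_force: 49.1
0 [42.4, -2.5, 1.3] [-0.0, -0.01, -0.01]
1 [42.4, -2.5, 1.3] [-0.0, -0.01, -0.01]
```

```bash
python3 -m inch '[[[0,30,-2,0,0,0,0],[0,36,-2,0,0,0,0],[0,19,-1,0,0,0,0],[0,0,0,0,0,0,0],[0,0,0,0,0,0,0],[0,0,0,20,0,0,0],[0,0,0,10,0,0,0],[0,0,0,0,0,0,0]]]'; python3 - <<'E'
from h import *
go(.475,-.243,.030,93.5)
E
```

```text
time: 66.68
ee_pos: [0.4745, -0.2431, 0.0372]
tcp_rot: [-179.9, -0.1, 93.4]
wrist_force: [0.1, 0.4, -1.9]
opening: 0.0591
grasp_force: 49.2
0 [0.1, 0.5, 7.2] [-0.08, -0.06, -0.05]
```

```bash
python3 -m inch '[[[0,0,0,5,0,0,0],[0,0,0,2,0,0,0],[0,0,0,0,0,0,0]]]'|grep -E "ee|wri";  python3 -m inch '[[[0,0,0,2,0,0,0],[0,0,0,0,0,0,0]]]'|grep -E "ee|wri"; python3 -m inch '[[[70,0,0,0,0,0,0],[100,0,0,0,0,0,0],[100,0,0,0,0,0,0],[100,0,0,-40,0,0,0],[100,0,0,-50,0,0,0],[100,0,0,-50,0,0,0],[100,0,0,0,0,0,0]]]'; python3 - <<'E'
from h import *
for n in('scene','top'):
    c=cam(n,n[0]+'16')
    for k in('bottle','jar'): print(k,[(np.round(x['position'],1),round(x['conf'],2),atz(c,x['position'],.004 if k!='bottle' else 0)) for x in finder.mark_of(n,k)[:2]])
go(.430,-.110,.175,93.5)
E
```

```text
ee_pos: [0.4751, -0.2429, 0.0312]
wrist_force: [0.6, 0.7, -2.8]
ee_pos: [0.4754, -0.2431, 0.03]
wrist_force: [-2.6, 0.6, 4.9]
time: 68.18
ee_pos: [0.4767, -0.2438, 0.1733]
tcp_rot: [179.7, 0.2, 93.5]
wrist_force: [0.4, -0.3, -0.1]
opening: 0.0852
grasp_force: 0.0
bottle [(array([323., 226.]), 0.33, array([ 5.29985663e-01,  8.96430202e-02, -1.11022302e-16])), (array([305.9, 237.3]), 0.17, array([5.33204615e-01, 1.13830620e-02, 1.11022302e-16]))]
jar [(array([228.3, 267.2]), 0.58, array([ 0.47932439, -0.25188516,  0.004     ]))]
bottle [(array([361. , 218.6]), 0.67, array([ 0.42398744, -0.09930493,  0.        ]))]
jar [(array([395.1, 205.2]), 0.44, array([ 0.47484556, -0.23524553,  0.004     ]))]
0 [45.0, -12.1, -2.4] [-0.03, -0.03, -0.01]
1 [45.0, -12.1, -2.4] [-0.03, -0.03, -0.01]
2 [45.0, -12.1, -2.4] [-0.03, -0.03, -0.01]
```

```bash
python3 -m inch '[[[100,45,-12.1,-3,0,0,0],[100,45,-12.1,-3,0,0,0],[100,45,-12.1,-3,0,0,0],[100,0,0,0,0,0,0],[100,0,0,0,0,0,0]]]'; python3 - <<'E'
from h import *
for n in('scene','top'):
    c=cam(n)
    for k in('bottle',): print(k,[(np.round(x['position'],1),round(x['conf'],2),atz(c,x['position'],0)) for x in finder.mark_of(n,k)[:2]],[(round(o['conf'],2),np.round(o['extent'],1)) for o in finder.outline_of(n,k)[:2]])
go(.429,-.110,.038,93.5)
E
```

```text
time: 69.1
ee_pos: [0.4306, -0.1105, 0.1776]
tcp_rot: [-180.0, -0.0, 93.5]
wrist_force: [-0.5, 0.5, 1.0]
opening: 0.0853
grasp_force: 0.0
bottle [(array([258.7, 235.7]), 0.68, array([ 4.25122897e-01, -1.04156623e-01, -1.11022302e-16]))] [(0.76, array([255.9, 227.4,  19.8,  26. ])), (0.5, array([228.1, 232.5,  35.9,  27.2]))]
bottle [(array([343.4, 173.2]), 0.48, array([ 0.60712015, -0.03352226,  0.        ])), (array([417.8, 204.8]), 0.31, array([ 0.47572489, -0.32628976,  0.        ]))] [(0.48, array([331.9, 121. ,  94. , 104. ]))]
0 [0.3, -0.5, 46.6] [-0.01, -0.01, -0.03]
1 [0.4, -0.5, 46.6] [-0.01, -0.01, -0.03]
2 [0.4, -0.5, 46.6] [-0.01, -0.01, -0.03]
```

```bash
python3 -m inch '[[[100,2,-1,45,0,0,0],[100,0,0,45,0,0,0],[100,0,0,30,0,0,0],[100,0,0,19,0,0,0],[60,0,0,0,0,0,0],[30,0,0,0,0,0,0],[0,0,0,0,0,0,0],[0,0,0,0,0,0,0]]]' 40; python3 -m inch '[[[0,0,0,-30,0,0,0],[0,0,0,-45,0,0,0],[0,0,0,-45,0,0,0],[0,0,0,0,0,0,0]]]'; python3 - <<'E'
from h import *
go(.4803,-.3291,.155,93.5)
E
```

```text
time: 70.4
ee_pos: [0.43, -0.1086, 0.0399]
tcp_rot: [179.9, 0.0, 93.5]
wrist_force: [0.5, 0.9, 3.0]
opening: 0.0567
grasp_force: 43.1
time: 70.9
ee_pos: [0.4311, -0.1089, 0.1627]
tcp_rot: [179.7, 0.1, 93.5]
wrist_force: [-0.5, -0.3, -2.5]
opening: 0.0569
grasp_force: 43.8
0 [-44.6, 7.1, 1.6] [0.07, 0.02, -0.0]
1 [-44.6, 7.1, 1.6] [0.07, 0.02, -0.0]
2 [-44.6, 7.1, 1.6] [0.07, 0.02, -0.0]
3 [-44.6, 7.1, 1.6] [0.07, 0.02, -0.0]
4 [-44.6, 7.1, 1.6] [0.07, 0.02, -0.0]
```

```bash
python3 -m inch '[[[0,-35,6,0,0,0,0],[0,-44.6,7.1,0,0,0,0],[0,-44.6,7.1,0,0,0,0],[0,-44.6,7.1,0,0,0,0],[0,-35,5,0,0,0,0],[0,-19,3.2,0,0,0,0],[0,0,0,0,0,0,0],[0,0,0,0,0,0,0]]]'; python3 - <<'E'
from h import *
go(.4803,-.3291,.046,93.5)
c=cam('scene');print([(np.round(x['position'],1),round(x['conf'],2),atz(c,x['position'],.12)) for x in finder.mark_of('scene','bottle')[:2]])
E
```

```text
time: 71.9
ee_pos: [0.4783, -0.3278, 0.1588]
tcp_rot: [-180.0, -0.1, 93.5]
wrist_force: [-0.5, 1.2, -1.6]
opening: 0.0566
grasp_force: 43.7
0 [-0.5, 0.7, 37.6] [-0.01, -0.02, 0.0]
1 [-0.5, 0.6, 37.6] [-0.01, -0.02, 0.0]
2 [-0.5, 0.6, 37.6] [-0.01, -0.02, 0.0]
[(array([195.4, 254.8]), 0.65, array([ 0.47574532, -0.33446586,  0.12      ]))]
```

```bash
python3 -m inch '[[[0,0,2,40,0,0,0],[0,0,0,40,0,0,0],[0,0,0,20,0,0,0],[0,0,0,8,0,0,0],[0,0,0,0,0,0,0],[0,0,0,3,0,0,0],[0,0,0,2,0,0,0],[0,0,0,0,0,0,0]]]'; python3 -m inch '[[[0,0,0,2,0,0,0],[0,0,0,0,0,0,0]]]'
```

```text
time: 73.0
ee_pos: [0.4805, -0.3286, 0.0463]
tcp_rot: [180.0, -0.0, 93.5]
wrist_force: [0.5, 0.0, -1.3]
opening: 0.0565
grasp_force: 43.6
time: 73.25
ee_pos: [0.4805, -0.3286, 0.0441]
tcp_rot: [180.0, -0.0, 93.5]
wrist_force: [0.0, 0.4, -1.3]
opening: 0.0571
grasp_force: 43.8
```

```bash
python3 -m inch '[[[0,0,0,1.5,0,0,0],[0,0,0,0,0,0,0]]]'|grep -E "ee|wri"; python3 -m inch '[[[70,0,0,0,0,0,0],[100,0,0,0,0,0,0],[100,0,0,0,0,0,0],[100,0,0,-40,0,0,0],[100,0,0,-50,0,0,0],[100,0,0,-50,0,0,0],[100,50,20,0,0,0,0],[100,50,50,0,0,0,0]]]'|grep ee;python3 -m inch '[[[100,50,50,-20,0,0,0],[100,50,50,0,0,0,0],[100,50,50,0,0,0,0],[100,50,0,0,0,0,0],[100,50,0,0,0,0,0],[100,50,0,0,0,0,0],[100,50,0,0,0,0,0],[100,0,0,0,0,0,0]]]'; python3 - <<'E'
from h import *
C={}
for n in('scene','top'):
    c=C[n]=cam(n,n[0]+'20')
    for b in bars(c,n,.066)[:5]: print(n,b)
    for k in('bottle','jar'): print(k,[(np.round(x['position'],1),round(x['conf'],2),atz(c,x['position'],.004)) for x in finder.mark_of(n,k)[:2]])
    for k in('lever0_tip','lever1_tip','lever2_tip'): print(k,[np.round(x['position'],1) for x in finder.mark_of(n,k)[:3]])
a=cv2.imread('pics/t20.png')[125:225,300:440];b=cv2.imread('pics/s20.png')[190:310,180:360]
cv2.imwrite('pics/v20.png',np.hstack([cv2.resize(a,(400,286),interpolation=2),cv2.resize(b,(400,286),interpolation=2)]))
E
```

```text
ee_pos: [0.4805, -0.3286, 0.0439]
wrist_force: [-3.2, 2.3, 8.0]
ee_pos: [0.5389, -0.2303, 0.1839]
time: 75.5
ee_pos: [0.6489, 0.111, 0.1994]
tcp_rot: [-180.0, -0.0, 93.7]
wrist_force: [-0.2, -0.4, 0.3]
opening: 0.0853
grasp_force: 0.0
scene (0.72, array([ 0.6426, -0.0356]), -79.2, np.float64(0.068), 106)
scene (0.68, array([ 0.5451, -0.0239]), 1.3, np.float64(0.069), 117)
scene (0.56, array([ 0.5508, -0.0937]), 1.2, np.float64(0.075), 165)
scene (0.34, array([0.8125, 0.0157]), -53.8, np.float64(0.508), 15386)
bottle [(array([204.1, 280.7]), 0.88, array([ 0.47717578, -0.33289254,  0.004     ])), (array([318.4, 245.4]), 0.64, array([0.59043958, 0.01715526, 0.004     ]))]
jar [(array([231.3, 262.9]), 0.92, array([ 0.47055303, -0.23604935,  0.004     ]))]
lever0_tip [array([320. , 245.6])]
lever1_tip [array([336.7, 233.3]), array([292.6, 247.6])]
lever2_tip [array([352.8, 216.9])]
top (0.72, array([ 0.5597, -0.0205]), 5.3, np.float64(0.087), 145)
top (0.47, array([ 0.5682, -0.0905]), 5.8, np.float64(0.084), 141)
bottle [(array([336.4, 170.6]), 0.69, array([ 0.61725281, -0.00563233,  0.004     ])), (array([416.5, 203.4]), 0.58, array([ 0.48084681, -0.32058504,  0.004     ]))]
jar [(array([397.5, 202. ]), 0.46, array([ 0.48748438, -0.24522631,  0.004     ]))]
lever0_tip [array([355.2, 135.8])]
lever1_tip [array([334.6, 138. ]), array([357.5, 173.3])]
lever2_tip [array([405.4, 149.2])]
```

View pics/v20.png

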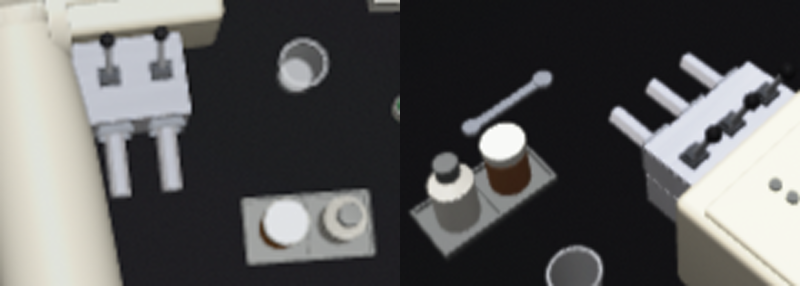

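```bash
python3 -c "
from workcell import bot
print(bot.job_done())"
```

```text
the job is handed in; nothing more can be done
None
```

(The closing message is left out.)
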